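# Fetch the height gauge from behind the camera and lens

### The arm

A 6-joint arm with a two-finger parallel gripper is mounted at the origin on the work surface. World frame = base frame: x ahead of the robot, y to its left, z up, the work surface at z = 0. Lengths are in mm, angles in rad, forces in N, time in s.
With the tool pointing down it reaches from about 275 to 750 mm from the base axis. Payload 10.2 kg.
Tool frame: the origin (TCP) lies at the very end of the fingers, on their centre line; the grasp point (between the pads) lies 19 mm behind it; z points along the fingers, y is the direction in which the jaws open and shut (so a half turn about z gives the same grasp; the last joint's range is limited). The gripper opens to 85 mm and grips with 20 to 120 N. Pads are 22 mm wide; open, the fingers measure 114 mm over their backs; the gripper's body (76 mm by 85 mm) begins 54 mm behind the grasp point. The pads swing forward as they close: fully open they stand 13 mm farther back than shut.
Start: joints at [1.005, 0.313, 1.498, -0, 1.331, -0.223], TCP at [176.479, 494.456, 231.294] pointing down, gripper open.
Joint ranges: [-2.94, 2.94], [-0.97, 2.17], [0.19, 2.56], [-1.23, 4.37], [0.02, 3.11], [-2.88, 2.88]. Speed limits (rad/s): [2.39, 2.39, 3.01, 3.14, 3.14, 3.14].

### API

Orientations are given as a unit quaternion [w, x, y, z].
In Python, from rig import sensors, imaging, ctrl gives the robot as it stands.
- The arm moves only by the shell command python3 -m creep 'ROWS' [FORCE]. ROWS is JSON, a list of rows, each an object with "grip": the finger opening in mm, from 0 to 85.4; "linear": the shift along the tool's x, y, z in mm, a list of three; "rot": the turn, a rotation vector about the tool's x, y, z in rad, a list of three. A call has 1 to 12 rows; each row shifts and turns the commanded pose from where the row before left it, along the tool's axes as they then stand; what a row does not reach is not made up. A row lasts 1/12 s, in which the tool goes at most 41.7 mm and 7.16 degrees, less where a joint would pass 70% of its speed; a pose out of reach is approached as far as the arm can. A call with a gripper value outside its range is refused whole. The fingers move at their own pace and stop on an object; FORCE is the grip in N (left out, the last holds). Time passes only in rows, so rows that do not move let the fingers close. It gives the time, the measured TCP pose, the force and the opening at its end, in the units of the state.
- sensors.sense(): the state, without advancing time (a new reading comes with each control period).
- imaging.capture(name): name is "side" or "top" or "wrist"; returns (picture, depth): 480x640x3 uint8, red, green, blue; 480x640 float32, mm along the optical axis (not along the pixel's ray), 0 where there is no reading.
- imaging.camera_params(name): a dict with "intrinsics" (3x3 intrinsics, pixels), "k1" (the pictures are not rectified: a ray, as slopes to the right and down, at radius r is drawn at 1 + k1 r^2 times it, then the intrinsics apply), "R" (3x3) and "t" (3): a world point X has camera coordinates R X + t. Camera axes: x right, y down, z forward; pixel columns grow to the right and rows downward; lengths in mm; the calibration is good to about 2 mm. A picture is of the moment at which its call begins: read the wrist's pose just before it. camera_params takes no time and is no camera call; for the wrist camera it gives the pose at the moment of the call.
- ctrl.finish_job(): hands the job in, once; it reports no verdict.
The state is a dict: "time_s": time; "joints": joint angles; "dq": joint speeds; "tau": joint torques, N m; "eef_pos": TCP position; "ee_rot": TCP orientation; "force": force on the tool from outside, world axes, zero at the start; "wrist_torque": the same for the moment, N m; "grip_width": opening from 0.0 (shut) to 1.0 (fully open).
Only numpy, scipy, OpenCV 4.12 (cv2) and the standard library are available. Lean on these libraries where they do the work, as an engineer would, in place of code of your own. Each camera call takes 0.05 s, during which the arm holds its last target.

### The job

Set up the inspection disc for calibration: the stepped steel gauge lies in the white holder, shut in behind a camera and a lens. First stand both of these upright in the side tray, without moving the gauge; then lay the gauge steps up on the disc's black pad, centred and lined up with it; last, stand the camera and the lens back upright in the holder, each on the very spot it came from. Do not knock the camera or the lens over, and leave the two small sample parts on the disc and the cap in the tray where they are.

Things in the scene. Friction and masses are not known exactly. Their poses are not given: they have to be found in the camera images.
- lens: Loose black lens barrel, a plain upright cylinder 46 mm in diameter and 95 mm tall, 0.15 to 0.4 kg. Stands at the start on one of the two front seats of the holder (either one). Origin at the centre of its underside, z up along its axis.
- camera: Loose grey metal camera housing, an upright square block 44 x 44 mm and 85 mm tall with a 30 mm wide, 10 mm tall round lens mount on top, 95 mm in all, 0.15 to 0.4 kg. Stands at the start on the other front seat, its sides within 0.2 rad of the holder's. Origin at the centre of its underside, x and y square to its sides, z up.
- gauge: Loose steel stepped gauge, a bar 36 mm wide (x) and 100 mm long (y), stepped up from both ends: 18 mm tall at the ends, 26 mm over the middle 70 mm, 34 mm over the middle 40 mm; 0.25 to 0.5 kg. Lies in the holder about 10 mm behind camera and lens, so it can be gripped across its width only once they are gone. Origin under its centre, z up; both ends alike.
- holder: Fixed white base plate, 160 (x) by 190 (y) by 10 mm, with 22 mm tall, 6 mm thick cheeks along its y edges, no rims at front or back. Origin under its centre; x points away from the robot, upper face 10 mm above. Grey printed squares (58 mm) mark the two front seats at x = -37, y = -36 and +36 mm, a grey strip at x = +18, y = 0 the gauge's place; things start within 5 mm of these marks.
- tray: Fixed shallow grey open tray, the side area: 170 mm (x) by 230 mm (y), 18 mm tall outside, walls and floor 4 mm thick, to the left or the right of the holder. Origin at the centre of its underside; the inner floor is 4 mm above the origin. The cap lies inside near its +y edge; the rest of it is empty.
- disc: Fixed round grey metal inspection disc, 230 mm in diameter, its upper face 24 mm above the table, on the other side of the holder from the tray. In its middle is a black rubber pad 54 mm (x) by 118 mm (y), with its upper face 27 mm above the origin. Origin at the disc's centre on the table; the gauge's place is centred on it with the gauge's length along y.
- sample_white: Loose white sample part, a small block 34 x 18 mm and 13 mm tall, lying on the disc beyond the +y end of the pad, about 90 mm from the disc's centre. To be left alone. Origin at the centre of its underside.
- sample_dark: Loose black sample part, a small block 34 x 18 mm and 13 mm tall, lying on the disc beyond the -y end of the pad, about 90 mm from the disc's centre. To be left alone. Origin at the centre of its underside.
- cap: Loose black lens cap, a flat round 34 mm in diameter and 12 mm tall, lying in the tray near its +y edge (y about 88 mm in the tray's frame, x anywhere). To be left alone. Origin at the centre of its underside.
Things that resemble listed ones, but are neither listed nor needed, are in the scene too. Leave any red or yellow look-alike of the gauge alone.

How it is judged (in metres and radians):
On the way, in this order (a step that is already met when the one before it is completed fails the run):
1. camera and lens both stand upright, let go, in the side tray, while the gauge still lies in its place (x of lens in the frame of tray between -0.065 and 0.065 m and y of lens in the frame of tray between -0.095 and 0.095 m and z of each of lens, camera in the frame of tray below 0.012 m and angle between each of lens, camera's own z axis and vertical below 0.1 rad and x of camera in the frame of tray between -0.065 and 0.065 m and y of camera in the frame of tray between -0.095 and 0.095 m and distance of gauge from where it was at the start of the episode below 0.015 m and contact force between each of lens, camera and the fingers below 0.05 N), for 0.2 s.
2. the gauge lies centred and in line on the disc's pad, let go, while camera and lens still stand in the tray (horizontal distance between gauge and disc below 0.012 m and z of gauge in the frame of disc between 0.022 and 0.033 m and angle between the y axis of gauge and the y axis of disc, either way round below 0.15 rad and angle between each of gauge, lens, camera's own z axis and vertical below 0.1 rad and contact force between gauge and the fingers below 0.05 N and x of lens in the frame of tray between -0.065 and 0.065 m and y of lens in the frame of tray between -0.095 and 0.095 m and z of each of lens, camera in the frame of tray below 0.012 m and x of camera in the frame of tray between -0.065 and 0.065 m and y of camera in the frame of tray between -0.095 and 0.095 m), for 0.2 s.
At the end, for the whole second after the job is handed in: The gauge lies steps up on the pad, within 12 mm of its centre and 0.15 rad of its length; the lens and the camera stand upright in the holder, each within 15 mm of where it stood at the start; all are at rest (horizontal distance between gauge and disc below 0.012 m and z of gauge in the frame of disc between 0.022 and 0.033 m and angle between the y axis of gauge and the y axis of disc, either way round below 0.15 rad and angle between each of gauge, lens, camera's own z axis and vertical below 0.1 rad and distance of each of lens, camera from where it was at the start of the episode below 0.015 m and linear speed of each of lens, camera, gauge below 0.02 m/s and angular speed of each of lens, camera, gauge below 0.2 rad/s); the robot touches nothing.
It fails at once if the lens or the camera is knocked over (angle between any of lens, camera's own z axis and vertical above 0.7 rad).
It fails at once if a sample part on the disc or the cap in the tray is shifted by more than 25 mm (distance of any of sample_white, sample_dark, cap from where it was at the start of the episode above 0.025 m).
It also fails if it takes over 112 s, if anything falls off the work surface, if the arm or the gripper's body presses on something with over 40 N, if the wrist force passes 120 N, or if a joint passes its speed limit or range.

## Working session

There is one attempt and no reset: what is moved stays moved. The work goes in short steps, Python scripts to look and compute and a shell command to move; the robot and the scene stay as the last step left them, time stands still between calls to the robot, and variables do not carry over. Pictures are saved under pics/ and viewed, and the job is handed in when it is done.

```bash
ls; mkdir -p pics
python3 - <<'E'
from rig import sensors, imaging, ctrl
import cv2
print(sensors.sense())
for n in ("side","top","wrist"):
    p=imaging.camera_params(n); print(n,p)
    im,d=imaging.capture(n)
    cv2.imwrite(f"pics/{n}0.png",im[:,:,::-1])
    import numpy as np; np.save(f"pics/{n}0d.npy",d)
E
```

```text
pics
{'time_s': 0.0, 'joints': array([ 1.00458928e+00,  3.13478794e-01,  1.49843667e+00,  1.19521719e-05,
        1.33100173e+00, -2.23409440e-01]), 'dq': array([-0.00214429,  0.00107564, -0.00088381, -0.00047512,  0.0002866 ,
       -0.00024464]), 'tau': array([ 1.80648349e-04, -4.12259102e+01, -2.59748948e+01, -1.43064067e-04,
        4.03569342e-03, -7.18898605e-06]), 'eef_pos': array([176.3372658 , 494.2283722 , 230.72050018]), 'ee_rot': array([-2.60086278e-04,  1.70562186e-01,  9.85346691e-01, -6.09086794e-04]), 'force': array([-0.53259346,  0.07530691, -0.19522395]), 'wrist_torque': array([-0.00212476,  0.06998017, -0.05436866]), 'grip_width': 0.9991956261951298}
side {'intrinsics': array([[550.54147566,   0.        , 312.99553945],
       [  0.        , 550.54147566, 235.76688111],
       [  0.        ,   0.        ,   1.        ]]), 'k1': 0.03851641736971211, 'R': array([[-0.99076584, -0.13485775,  0.01401577],
       [-0.11242528,  0.75935202, -0.64089396],
       [ 0.07578661, -0.63655156, -0.76750146]]), 't': array([ 562.62379044,   75.68161982, 1138.15672095])}
top {'intrinsics': array([[450.58263207,   0.        , 320.78460193],
       [  0.        , 450.58263207, 239.98788645],
       [  0.        ,   0.        ,   1.        ]]), 'k1': -0.0428536416709577, 'R': array([[ 0.04397721, -0.99901861, -0.00527558],
       [-0.97888237, -0.04203436, -0.20005602],
       [ 0.19963793,  0.01396208, -0.97977026]]), 't': array([-26.22898985, 592.44594246, 913.55455867])}
wrist {'intrinsics': array([[419.09198076,   0.        , 317.81132323],
       [  0.        , 419.09198076, 241.74692404],
       [  0.        ,   0.        ,   1.        ]]), 'k1': -0.07061424913561007, 'R': array([[ 3.35134726e-01,  9.42170193e-01, -2.04603771e-04],
       [ 9.02526405e-01, -3.20970883e-01,  2.87095422e-01],
       [ 2.70427077e-01, -9.64003059e-02, -9.57901966e-01]]), 't': array([-524.91858482,  -37.02584547,  378.53039136])}
```

View pics/top0.png

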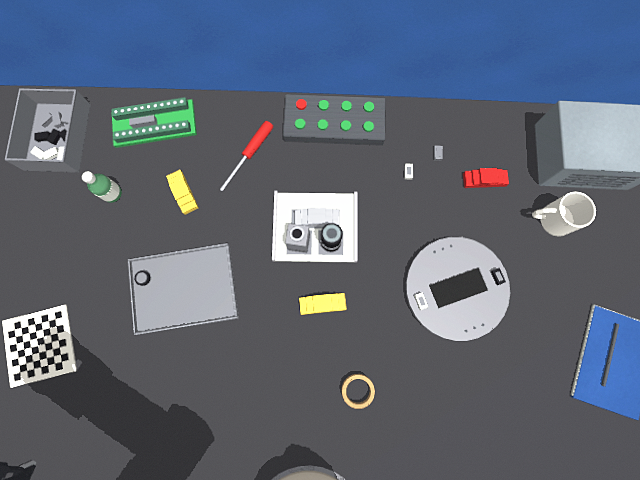

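View pics/side0.png

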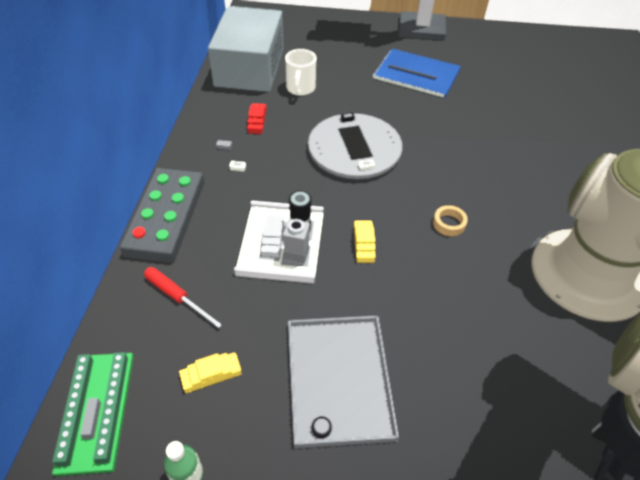

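View pics/wrist0.png

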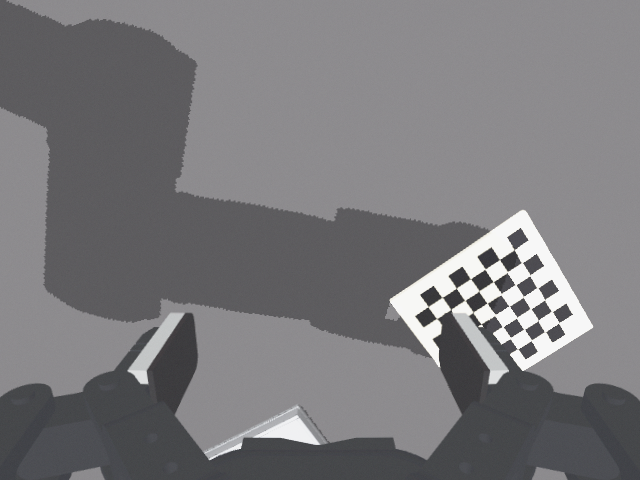

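The top view shows the tray at about (183,288) with the cap at (142,278). The holder is at (315,227), with the camera at (297,234) and the lens at (331,234). The disc is at (457,288). I'll enlarge the crops next.

```bash
cat > h.py <<'E'
import numpy as np, cv2
from rig import sensors, imaging
def ray(p,uv):
    K=p["intrinsics"];k=p["k1"]
    d=np.array([(uv[0]-K[0,2])/K[0,0],(uv[1]-K[1,2])/K[1,1]])
    s=d.copy()
    for _ in range(20): s=d/(1+k*(s@s))
    v=p["R"].T@np.array([s[0],s[1],1.]); o=-p["R"].T@p["t"]
    return o,v
def atz(p,uv,z):
    o,v=ray(p,uv); return o+v*(z-o[2])/v[2]
def cloud(p,d):
    """HxWx3 world points from depth"""
    K=p["intrinsics"];k=p["k1"];h,w=d.shape
    u,v=np.meshgrid(np.arange(w),np.arange(h))
    x0=(u-K[0,2])/K[0,0];y0=(v-K[1,2])/K[1,1];x,y=x0,y0
    for _ in range(20):
        f=1+k*(x*x+y*y);x,y=x0/f,y0/f
    P=np.stack([x*d,y*d,d],-1)
    W=(P-p["t"])@p["R"]; W[d==0]=np.nan
    return W
def proj(p,X):
    c=p["R"]@np.asarray(X,float)+p["t"];s=c[:2]/c[2];s=s*(1+p["k1"]*(s@s))
    return p["intrinsics"][:2,:2]@s+p["intrinsics"][:2,2]
def crop(name,src,x0,y0,w,h,f):
    im=cv2.imread(src)[y0:y0+h,x0:x0+w]
    cv2.imwrite(name,cv2.resize(im,None,fx=f,fy=f,interpolation=cv2.INTER_CUBIC))
E
python3 - <<'E'
from h import *
crop("pics/c1.png","pics/top0.png",265,185,100,85,8)
crop("pics/c2.png","pics/top0.png",400,230,120,115,5)
crop("pics/c3.png","pics/top0.png",120,240,130,100,6)
p=imaging.camera_params("top");d=np.load("pics/top0d.npy");W=cloud(p,d)
for uv in [(183,300),(297,234),(331,234),(316,213),(457,288),(430,260),(142,278),(280,250),(345,205),(230,330)]:
    print(uv,W[uv[1],uv[0]].round(1))
E
```

```text
(183, 300) [453.9 301.6   7.4]
(297, 234) [593.9  48.4 106.8]
(331, 234) [597.  -21.6 106.2]
(316, 213) [657.1  13.1  43.6]
(457, 288) [ 505.1 -302.9   27.8]
(430, 260) [ 565.2 -244.4   24.9]
(142, 278) [497.9 396.7  16.1]
(280, 250) [576.9  92.    5.6]
(345, 205) [688.4 -52.1   8.5]
(230, 330) [393.2 192.8  -1.9]
```

View pics/c1.png

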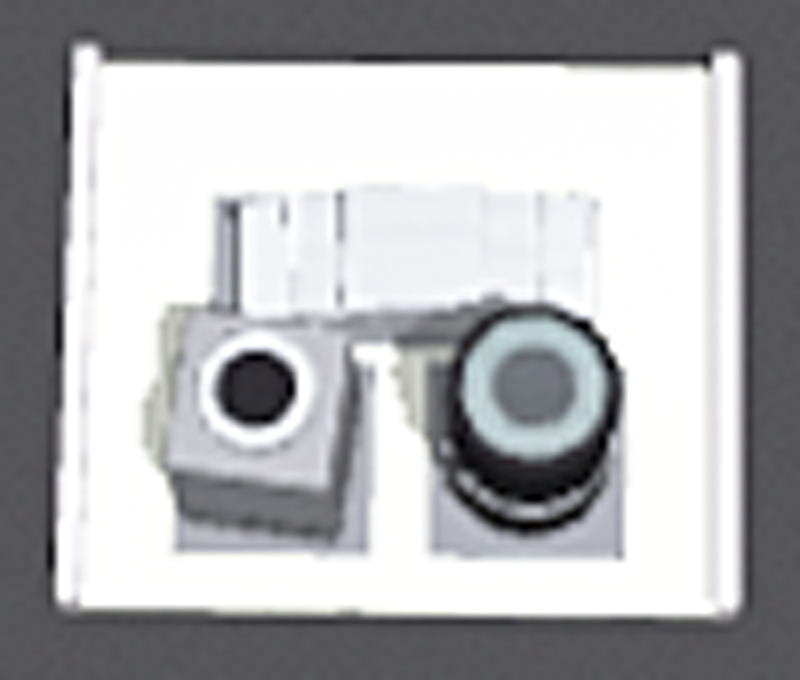

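View pics/c2.png

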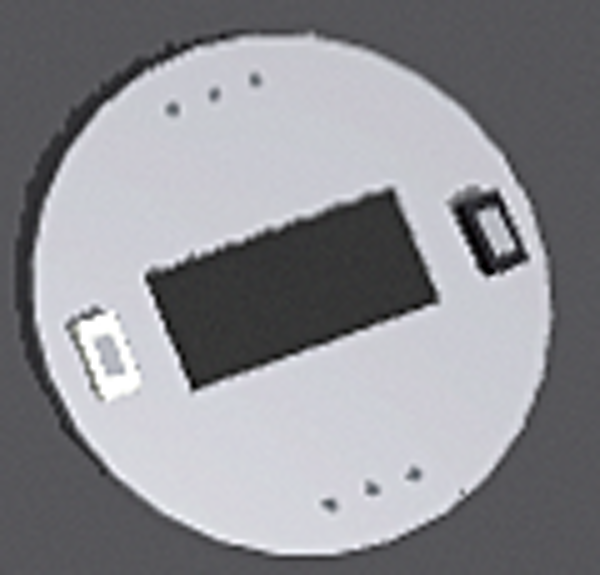

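View pics/c3.png

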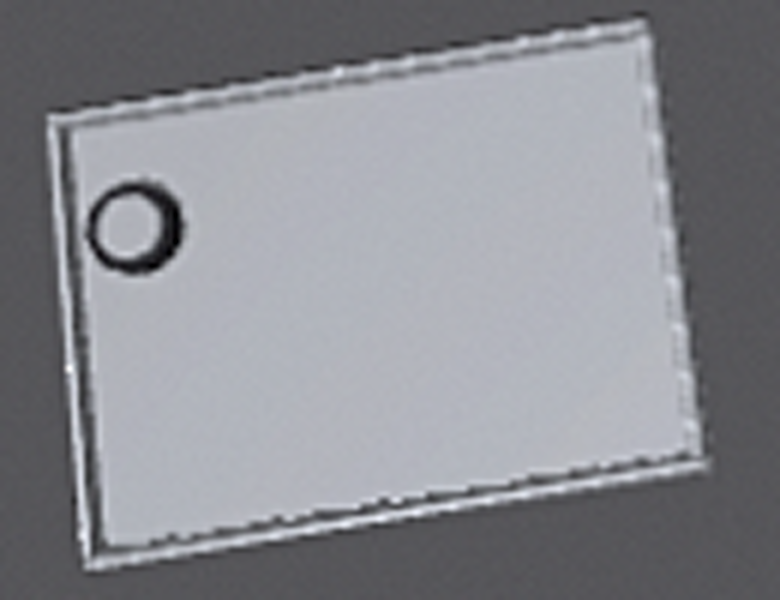

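Run:
```python
from h import *
p=imaging.camera_params("top")
def c1(u,v,z): return atz(p,(265+(u+.5)/8-.5,185+(v+.5)/8-.5),z)[:2].round(1)
def c2(u,v,z): return atz(p,(400+(u+.5)/5-.5,230+(v+.5)/5-.5),z)[:2].round(1)
def c3(u,v,z): return atz(p,(120+(u+.5)/6-.5,240+(v+.5)/6-.5),z)[:2].round(1)
print("holder plate front/back corners z10", [c1(*q,10) for q in [(103,62),(708,68),(75,606),(712,614)]])
print("cheek top z22/32", [c1(*q,z) for z in(22,32) for q in [(75,45),(740,50),(57,608),(742,612)]])
print("seatmarks z10: L front-left/right, R", [c1(*q,10) for q in [(175,550),(367,550),(433,553),(624,556)]])
print("cam mount z105",c1(256,388,105)," cam top corners z95",[c1(*q,95) for q in [(188,308),(352,325),(325,490),(168,468)]])
print("lens z105",c1(532,385,105), "extent", [c1(*q,105) for q in [(452,385),(612,385)]])
print("gauge: left end z28",c1(240,198,28),"right end", c1(598,200,28),"mid top z44 back", c1(345,188,44),c1(487,190,44))
pc=[c2(*q,27) for q in [(147,272),(393,190),(438,298),(194,388)]];print("pad",pc,np.mean(pc,0))
a=np.array(pc);v=(a[0]+a[3]-a[1]-a[2]);print("pad y ang from +y(ccw)",np.arctan2(-v[0],v[1]),np.hypot(*v)/2)
print("disc ext",[c2(*q,24) for q in [(34,270),(551,310),(280,32),(300,554)]])
pc=[c3(*q,18) for q in [(50,115),(645,20),(708,462),(88,568)]];print("tray",pc,np.mean(pc,0))
a=np.array(pc);v=(a[0]+a[3]-a[1]-a[2]);print("tray y ang",np.arctan2(-v[0],v[1]),np.hypot(*v)/2)
print("cap",c3(130,226,16))
```

```text
holder plate front/back corners z10 [array([711.9, 106. ]), array([717.5, -69.8]), array([551.9, 103.7]), array([557.4, -75.6])]
cheek top z22/32 [array([713. , 112.9]), array([719.5, -78.1]), array([549.3, 107.3]), array([556.4, -83.2]), array([709.8, 111.6]), array([716.3, -77.5]), array([547.8, 106.1]), array([554.8, -82.5])]
seatmarks z10: L front-left/right, R [array([569.1,  76.5]), array([571.5,  22.3]), array([571.4,   3.6]), array([572.9, -50.3])]
cam mount z105 [596.3  49.5]  cam top corners z95 [array([619.1,  69.2]), array([616.4,  26. ]), array([572.1,  30.8]), array([576.2,  71.9])]
lens z105 [600.1 -21.6] extent [array([599.2,  -1. ]), array([601. , -42.3])]
gauge: left end z28 [667.8  62.5] right end [671.5 -38.8] mid top z44 back [667.6  32.1] [668.7  -7.4]
pad [array([ 511.4, -241.6]), array([ 552.3, -351.1]), array([ 505.2, -369.8]), array([ 461.7, -262. ])] [ 507.65  -306.125]
pad y ang from +y(ccw) 0.37046927293437965 116.5575501629989
disc ext [array([ 510.6, -192.4]), array([ 502.3, -421.1]), array([ 622.5, -302.7]), array([ 392.7, -308.3])]
tray [array([539.6, 433.5]), array([585.7, 211.3]), array([422.9, 174.4]), array([373.9, 398.4])] [480.525 304.4  ]
tray y ang 0.20999108477521583 228.11096532170475
cap [499.5 398.7]
```

Every measurement fits the given sizes: pad 116 mm, tray 228 mm, and the seats and gauge within 5 mm of their marks. First I'll turn the tool so the jaws run along the holder's x axis, and write a helper for the remaining shift.

```bash
cat > d.py <<'E'
import sys,numpy as np
from rig import sensors
from scipy.spatial.transform import Rotation as Ro
# usage: d.py x y z a   -> remaining shift in tool axes, turn about tool z
x,y,z,a=map(float,sys.argv[1:5])
s=sensors.sense();q=s["ee_rot"];R=Ro.from_quat([q[1],q[2],q[3],q[0]])
M=R.as_matrix();cur=np.arctan2(M[1,1],M[0,1])
T=np.column_stack([[-np.sin(a),np.cos(a),0],[np.cos(a),np.sin(a),0],[0,0,-1]])
print("t",round(s["time_s"],2),"pos",s["eef_pos"].round(1),"a",round(cur,3),"grip",round(s["grip_width"]*85.4,1),"F",s["force"].round(1))
print("tool shift",(M.T@(np.array([x,y,z])-s["eef_pos"])).round(1),"rotvec",Ro.from_matrix(M.T@T).as_rotvec().round(3),"j",s["joints"].round(2))
E
python3 -m creep '[{"grip":85,"linear":[0,0,0],"rot":[0,0,0.12]},{"grip":85,"linear":[0,0,0],"rot":[0,0,0.12]},{"grip":85,"linear":[0,0,0],"rot":[0,0,0.12]},{"grip":85,"linear":[0,0,0],"rot":[0,0,0.12]},{"grip":85,"linear":[0,0,0],"rot":[0,0,0.12]},{"grip":85,"linear":[0,0,0],"rot":[0,0,0.12]},{"grip":85,"linear":[0,0,0],"rot":[0,0,0.12]},{"grip":85,"linear":[0,0,0],"rot":[0,0,0.12]},{"grip":85,"linear":[0,0,0],"rot":[0,0,0.12]},{"grip":85,"linear":[0,0,0],"rot":[0,0,0.12]},{"grip":85,"linear":[0,0,0],"rot":[0,0,0.113]},{"grip":85,"linear":[0,0,0],"rot":[0,0,0]}]'
python3 d.py 596.3 49.5 180 -0.085
```

```text
time_s: 1.15
eef_pos: [176.4, 494.4, 231.1]
ee_rot: [0.0, 0.738, 0.675, -0.0]
force: [0.9, -0.8, 0.7]
grip_width: 0.997
t 1.15 pos [176.4 494.4 231.1] a -0.089 grip 85.2 F [ 0.9 -0.8  0.7]
tool shift [-405.8  457.7   51.2] rotvec [-0.     0.    -0.004] j [ 1.    0.31  1.5  -0.    1.33  1.09]
```

```bash
python3 -m creep '[{"grip":85,"linear":[-25,28,0],"rot":[0,0,0]},{"grip":85,"linear":[-25,28,0],"rot":[0,0,0]},{"grip":85,"linear":[-25,28,0],"rot":[0,0,0]},{"grip":85,"linear":[-25,28,0],"rot":[0,0,0]},{"grip":85,"linear":[-25,28,0],"rot":[0,0,0]},{"grip":85,"linear":[-25,28,0],"rot":[0,0,0]},{"grip":85,"linear":[-25,28,0],"rot":[0,0,0]},{"grip":85,"linear":[-25,28,0],"rot":[0,0,0]},{"grip":85,"linear":[-25,28,0],"rot":[0,0,0]},{"grip":85,"linear":[-25,28,0],"rot":[0,0,0]},{"grip":85,"linear":[-25,28,0],"rot":[0,0,0]},{"grip":85,"linear":[-25,28,0],"rot":[0,0,0]}]'
python3 d.py 596.3 49.5 200 -0.085
```

```text
time_s: 2.15
eef_pos: [486.8, 165.3, 231.2]
ee_rot: [-0.0, 0.735, 0.678, -0.0]
force: [0.3, 1.1, -0.4]
grip_width: 0.996
t 2.15 pos [486.8 165.3 231.2] a -0.081 grip 85.1 F [ 0.3  1.1 -0.4]
tool shift [-106.6  118.6   31.2] rotvec [-0.    -0.     0.004] j [0.1  0.29 1.53 0.   1.32 0.18]
```

```bash
python3 -m creep '[{"grip":85,"linear":[-24,27,0],"rot":[0,0,0]},{"grip":85,"linear":[-24,27,4],"rot":[0,0,0]},{"grip":85,"linear":[-24,27,8],"rot":[0,0,0]},{"grip":85,"linear":[-20,22,10],"rot":[0,0,0]},{"grip":85,"linear":[-14.6,15.6,9],"rot":[0,0,0]},{"grip":85,"linear":[0,0,0],"rot":[0,0,0]},{"grip":85,"linear":[0,0,0],"rot":[0,0,0]}]'
python3 d.py 596.3 49.5 200 -0.085
python3 - <<'E'
from h import *
import pickle
p=imaging.camera_params("wrist");im,d=imaging.capture("wrist")
cv2.imwrite("pics/w1.png",im[:,:,::-1]);np.save("pics/w1d.npy",d);pickle.dump(p,open("pics/w1p.pkl","wb"))
E
```

```text
time_s: 2.73
eef_pos: [594.8, 50.2, 199.4]
ee_rot: [-0.001, 0.736, 0.677, -0.001]
force: [0.2, 0.0, 0.3]
grip_width: 0.997
t 2.73 pos [594.8  50.2 199.4] a -0.084 grip 85.1 F [0.2 0.  0.3]
tool shift [-0.6  1.6 -0.6] rotvec [-0.002 -0.     0.001] j [-0.11  0.5   1.31  0.    1.33 -0.03]
```

View pics/w1.png

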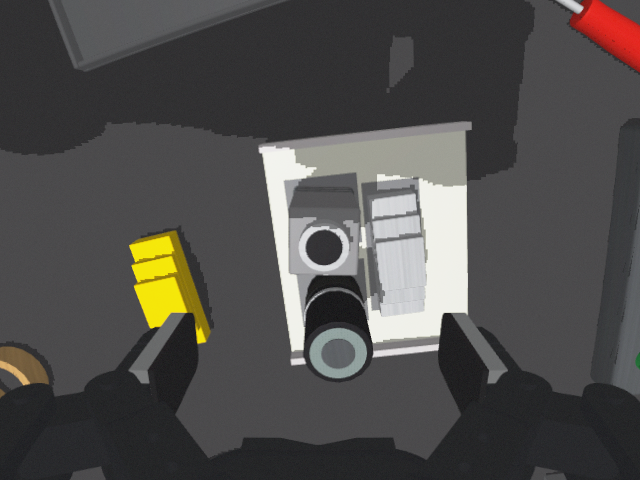

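The wrist view shows the camera mount at (324,246), the lens top at (338,352), and the gauge to the right with its middle step at about (402,260). I'll check these against the top-camera positions.

Run:
```python
from h import *
import pickle
p=pickle.load(open("pics/w1p.pkl","rb"));d=np.load("pics/w1d.npy");W=cloud(p,d)
crop("pics/w1c.png","pics/w1.png",255,115,220,260,3)
print("mount",atz(p,(324,246),105).round(1),W[233,307].round(1),"lens",atz(p,(338,352),105).round(1),W[352,338].round(1))
```

```text
mount [597.8  49.9 105. ] [588.5  58.7 105. ] lens [601.2 -22.  105. ] [601.2 -22.  105. ]
```

View pics/w1c.png

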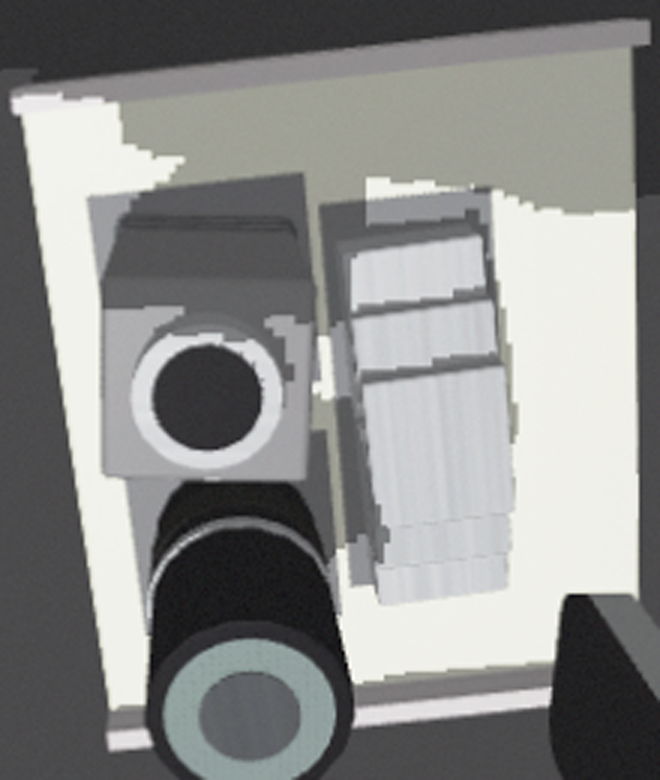

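```bash
python3 - <<'E'
from h import *
import pickle
p=pickle.load(open("pics/w1p.pkl","rb"))
f=lambda u,v,z: atz(p,(255+(u+.5)/3-.5,115+(v+.5)/3-.5),z)[:2].round(1)
for q in [(363,382,44),(503,368,44),(515,512,44),(382,526,44),(351,254,28),(483,236,28),(510,585,28),(380,604,28)]: print(q,f(*q))
print("cam",[f(*q,95) for q in [(103,308),(308,308),(308,478),(103,472)]])
E
python3 -m creep '[{"grip":85,"linear":[-0.5,2,20],"rot":[0,0,0]},{"grip":85,"linear":[0,0,30],"rot":[0,0,0]},{"grip":85,"linear":[0,0,30],"rot":[0,0,0]},{"grip":85,"linear":[0,0,30],"rot":[0,0,0]},{"grip":85,"linear":[0,0,20],"rot":[0,0,0]},{"grip":85,"linear":[0,0,9],"rot":[0,0,0]},{"grip":85,"linear":[0,0,0],"rot":[0,0,0]}]'
python3 d.py 597 49.7 60 -0.085
```

```text
(363, 382, 44) [635.6  30.9]
(503, 368, 44) [670.4  31.7]
(515, 512, 44) [673.1  -7.1]
(382, 526, 44) [638.8  -8. ]
(351, 254, 28) [635.9  60.1]
(483, 236, 28) [669.5  62. ]
(510, 585, 28) [675.5 -35.7]
(380, 604, 28) [639.5 -38.4]
cam [array([578. ,  66.6]), array([619.2,  63.2]), array([617.2,  26.7]), array([574.4,  31.6])]
time_s: 3.37
eef_pos: [595.8, 51.1, 60.4]
ee_rot: [-0.001, 0.736, 0.677, -0.001]
force: [0.6, 0.1, 0.1]
grip_width: 0.993
t 3.37 pos [595.8  51.1  60.4] a -0.083 grip 84.8 F [0.6 0.1 0.1]
tool shift [-1.3  1.3  0.4] rotvec [-0.002 -0.     0.002] j [-0.11  0.65  1.46  0.    1.04 -0.03]
```

```bash
python3 -m creep '[{"grip":85,"linear":[-1,1,0],"rot":[0,0,0]},{"grip":70,"linear":[0,0,0],"rot":[0,0,0]},{"grip":58,"linear":[0,0,0],"rot":[0,0,0]},{"grip":50,"linear":[0,0,0],"rot":[0,0,0]},{"grip":46,"linear":[0,0,0],"rot":[0,0,0]},{"grip":43,"linear":[0,0,0],"rot":[0,0,0]},{"grip":38,"linear":[0,0,0],"rot":[0,0,0]},{"grip":36,"linear":[0,0,0],"rot":[0,0,0]},{"grip":36,"linear":[0,0,0],"rot":[0,0,0]}]' 35
python3 d.py 597 49.7 60 -0.085
```

```text
time_s: 4.12
eef_pos: [598.1, 48.9, 62.1]
ee_rot: [0.0, 0.737, 0.676, 0.0]
force: [-1.7, 0.4, 6.5]
grip_width: 0.51
t 4.12 pos [598.1  48.9  62.1] a -0.085 grip 43.6 F [-1.7  0.4  6.5]
tool shift [ 0.7 -1.1  2.1] rotvec [ 0.001  0.    -0.   ] j [-0.11  0.65  1.45 -0.    1.04 -0.03]
```

```bash
python3 -m creep '[{"grip":36,"linear":[0,0,-5],"rot":[0,0,0]},{"grip":36,"linear":[0,0,-15],"rot":[0,0,0]},{"grip":36,"linear":[0,0,-20],"rot":[0,0,0]},{"grip":36,"linear":[0,0,-20],"rot":[0,0,0]},{"grip":36,"linear":[0,0,-10],"rot":[0,0,0]},{"grip":36,"linear":[0,0,0],"rot":[0,0,0]}]'
python3 d.py 477.4 319.1 130 -0.085
python3 - <<'E'
from h import *
im,d=imaging.capture("side")
cv2.imwrite("pics/s1.png",im[:,:,::-1]);crop("pics/s1c.png","pics/s1.png",200,150,200,150,4)
E
```

```text
time_s: 4.62
eef_pos: [598.6, 48.9, 133.3]
ee_rot: [0.001, 0.736, 0.676, 0.001]
force: [-0.4, 0.1, -3.1]
grip_width: 0.51
t 4.62 pos [598.6  48.9 133.3] a -0.085 grip 43.6 F [-0.4  0.1 -3.1]
tool shift [ 258.9 -143.7    2.7] rotvec [0.004 0.    0.   ] j [-0.11  0.56  1.39 -0.    1.19 -0.03]
```

View pics/s1c.png

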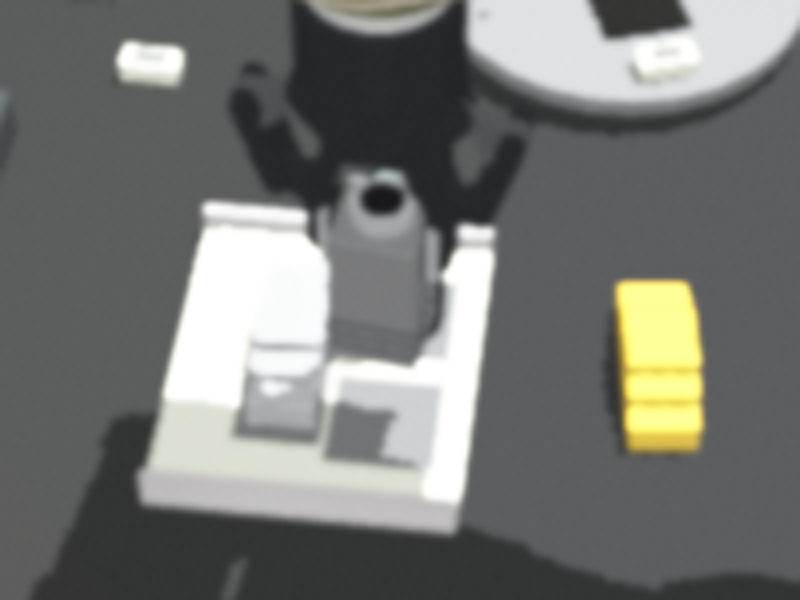

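The camera hangs upright in the jaws and the gauge is undisturbed. Next, to the tray.

```bash
python3 -m creep '[{"grip":36,"linear":[12,-7,0],"rot":[0,0,0]},{"grip":36,"linear":[20,-11,0],"rot":[0,0,0]},{"grip":36,"linear":[28,-15,0],"rot":[0,0,0]},{"grip":36,"linear":[30,-17,0],"rot":[0,0,0]},{"grip":36,"linear":[30,-17,0],"rot":[0,0,0]},{"grip":36,"linear":[30,-17,0],"rot":[0,0,0]},{"grip":36,"linear":[30,-17,0],"rot":[0,0,0]},{"grip":36,"linear":[30,-17,0],"rot":[0,0,0]},{"grip":36,"linear":[24,-13,0],"rot":[0,0,0]},{"grip":36,"linear":[16,-9,0],"rot":[0,0,0]},{"grip":36,"linear":[9,-4,0],"rot":[0,0,0]},{"grip":36,"linear":[0,0,0],"rot":[0,0,0]}]'
python3 d.py 477.4 319.1 57 -0.085
```

```text
time_s: 5.67
eef_pos: [474.7, 320.8, 130.1]
ee_rot: [-0.001, 0.736, 0.677, -0.001]
force: [0.5, -0.2, -3.1]
grip_width: 0.511
t 5.67 pos [474.7 320.8 130.1] a -0.083 grip 43.6 F [ 0.5 -0.2 -3.1]
tool shift [-1.4  3.  73.1] rotvec [-0.002  0.001  0.002] j [0.39 0.51 1.48 0.   1.15 0.47]
```

```bash
python3 -m creep '[{"grip":36,"linear":[0,0,15],"rot":[0,0,0]},{"grip":36,"linear":[0,0,25],"rot":[0,0,0]},{"grip":36,"linear":[0,0,20],"rot":[0,0,0]},{"grip":36,"linear":[0,0,9],"rot":[0,0,0]},{"grip":36,"linear":[0,0,0],"rot":[0,0,0]},{"grip":36,"linear":[0,0,0],"rot":[0,0,0]}]'
python3 d.py 477.4 319.1 57 -0.085
```

```text
time_s: 6.17
eef_pos: [476.8, 318.8, 62.6]
ee_rot: [0.0, 0.737, 0.676, -0.0]
force: [1.2, 0.1, -3.6]
grip_width: 0.511
t 6.17 pos [476.8 318.8  62.6] a -0.086 grip 43.6 F [ 1.2  0.1 -3.6]
tool shift [0.4 0.6 5.6] rotvec [ 0.     0.    -0.001] j [ 0.39  0.6   1.54 -0.    1.    0.47]
```

```bash
python3 -m creep '[{"grip":36,"linear":[0,0,3],"rot":[0,0,0]},{"grip":36,"linear":[0,0,1],"rot":[0,0,0]},{"grip":36,"linear":[0,0,0],"rot":[0,0,0]},{"grip":36,"linear":[0,0,0],"rot":[0,0,0]}]'
```

```text
time_s: 6.5
eef_pos: [476.5, 319.3, 58.8]
ee_rot: [0.0, 0.736, 0.676, 0.0]
force: [-0.2, -0.3, -3.8]
grip_width: 0.51
```

```bash
python3 -m creep '[{"grip":36,"linear":[0,0,1.5],"rot":[0,0,0]},{"grip":36,"linear":[0,0,1],"rot":[0,0,0]},{"grip":36,"linear":[0,0,0],"rot":[0,0,0]},{"grip":36,"linear":[0,0,0],"rot":[0,0,0]}]'
```

```text
time_s: 6.83
eef_pos: [476.4, 319.4, 56.1]
ee_rot: [0.0, 0.736, 0.676, 0.0]
force: [-0.9, -0.7, 0.0]
grip_width: 0.513
```

Contact at z 56, as predicted. Releasing.

```bash
python3 -m creep '[{"grip":47,"linear":[0,0,0],"rot":[0,0,0]},{"grip":52,"linear":[0,0,0],"rot":[0,0,0]},{"grip":65,"linear":[0,0,0],"rot":[0,0,0]},{"grip":85,"linear":[0,0,0],"rot":[0,0,0]},{"grip":85,"linear":[0,0,0],"rot":[0,0,0]},{"grip":85,"linear":[0,0,0],"rot":[0,0,0]},{"grip":85,"linear":[0,0,-25],"rot":[0,0,0]},{"grip":85,"linear":[0,0,-40],"rot":[0,0,0]},{"grip":85,"linear":[0,0,-40],"rot":[0,0,0]},{"grip":85,"linear":[0,0,-20],"rot":[0,0,0]}]'
python3 d.py 600.8 -21.8 185 0
```

```text
time_s: 7.67
eef_pos: [477.4, 319.8, 185.6]
ee_rot: [0.001, 0.736, 0.676, 0.003]
force: [0.4, 0.2, 0.1]
grip_width: 0.997
t 7.67 pos [477.4 319.8 185.6] a -0.085 grip 85.2 F [0.4 0.2 0.1]
tool shift [-329.9  152.     0.5] rotvec [ 0.005 -0.003 -0.085] j [ 0.39  0.45  1.42 -0.    1.26  0.47]
```

```bash
python3 -m creep '[{"grip":85,"linear":[-18,8,0],"rot":[0,0,0]},{"grip":85,"linear":[-30,14,0],"rot":[0,0,0]},{"grip":85,"linear":[-34,15.7,0],"rot":[0,0,0]},{"grip":85,"linear":[-34,15.7,0],"rot":[0,0,0]},{"grip":85,"linear":[-34,15.7,0],"rot":[0,0,0]},{"grip":85,"linear":[-34,15.7,0],"rot":[0,0,0]},{"grip":85,"linear":[-34,15.7,0],"rot":[0,0,0]},{"grip":85,"linear":[-34,15.7,0],"rot":[0,0,0]},{"grip":85,"linear":[-34,15.7,0],"rot":[0,0,0]},{"grip":85,"linear":[-28,13,0],"rot":[0,0,0]},{"grip":85,"linear":[-16,7,0],"rot":[0,0,0]},{"grip":85,"linear":[0,0,0],"rot":[0,0,0]}]'
python3 d.py 600.8 -21.8 60 -0.085
python3 - <<'E'
from h import *
im,d=imaging.capture("top")
cv2.imwrite("pics/t2.png",im[:,:,::-1]);np.save("pics/t2d.npy",d);crop("pics/t2c.png","pics/t2.png",120,240,130,100,6)
E
```

```text
time_s: 8.67
eef_pos: [600.3, -25.9, 180.4]
ee_rot: [0.0, 0.738, 0.675, -0.0]
force: [-0.5, -1.1, -0.4]
grip_width: 0.995
t 8.67 pos [600.3 -25.9 180.4] a -0.089 grip 85.0 F [-0.5 -1.1 -0.4]
tool shift [4.200e+00 1.000e-01 1.204e+02] rotvec [ 0.     0.001 -0.004] j [-0.24  0.52  1.33 -0.    1.29 -0.15]
```

View pics/t2c.png

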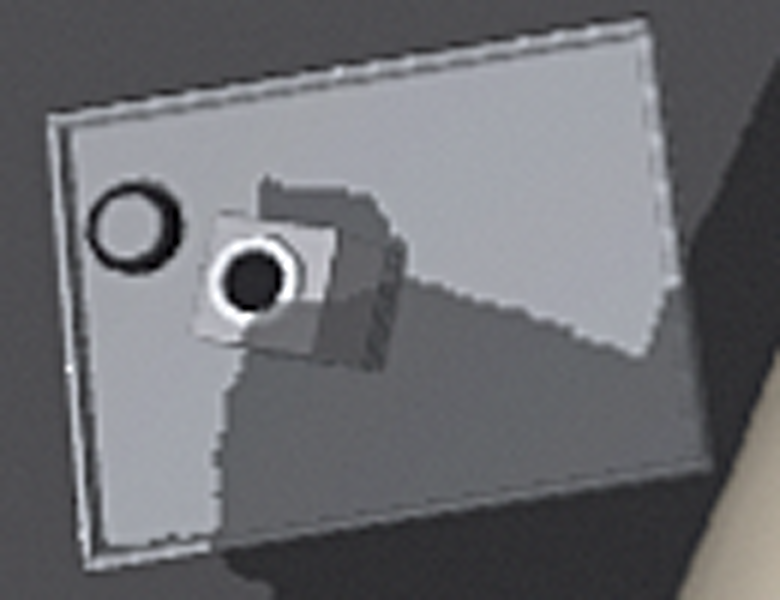

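The camera stands upright in the tray at crop (255,280), clear of the cap. Now I'll descend on the lens.

```bash
python3 d.py 600.8 -21.8 60 -0.085; python3 -m creep '[{"grip":85,"linear":[0,0,20],"rot":[0,0,0]},{"grip":85,"linear":[0,0,20],"rot":[0,0,0]},{"grip":85,"linear":[0,0,10],"rot":[0,0,0]},{"grip":85,"linear":[0,0,0],"rot":[0,0,0]},{"grip":85,"linear":[0,0,0],"rot":[0,0,0]}]'
python3 d.py 600.8 -21.8 60 -0.085
```

```text
t 8.72 pos [599.8 -23.8 180.4] a -0.087 grip 84.9 F [ 0.7 -0.   0.2]
tool shift [  2.1   0.9 120.4] rotvec [-0.    -0.    -0.002] j [-0.23  0.52  1.33  0.    1.29 -0.15]
time_s: 9.13
eef_pos: [599.6, -21.7, 131.2]
ee_rot: [-0.0, 0.736, 0.677, 0.0]
force: [0.8, 0.5, 0.6]
grip_width: 0.991
t 9.13 pos [599.6 -21.7 131.2] a -0.084 grip 84.7 F [0.8 0.5 0.6]
tool shift [-0.   1.2 71.2] rotvec [-0.    -0.     0.001] j [-0.23  0.56  1.39  0.    1.19 -0.15]
```

```bash
python3 -m creep '[{"grip":85,"linear":[0,1,25],"rot":[0,0,0]},{"grip":85,"linear":[0,0,25],"rot":[0,0,0]},{"grip":85,"linear":[0,0,15],"rot":[0,0,0]},{"grip":85,"linear":[0,0,5],"rot":[0,0,0]},{"grip":85,"linear":[0,0,0],"rot":[0,0,0]},{"grip":70,"linear":[0,0,0],"rot":[0,0,0]},{"grip":58,"linear":[0,0,0],"rot":[0,0,0]},{"grip":51,"linear":[0,0,0],"rot":[0,0,0]},{"grip":48,"linear":[0,0,0],"rot":[0,0,0]},{"grip":44,"linear":[0,0,0],"rot":[0,0,0]},{"grip":38,"linear":[0,0,0],"rot":[0,0,0]},{"grip":38,"linear":[0,0,0],"rot":[0,0,0]}]' 35
python3 d.py 600.8 -21.8 60 -0.085
```

```text
time_s: 10.13
eef_pos: [601.1, -22.6, 61.8]
ee_rot: [0.001, 0.737, 0.676, 0.0]
force: [-0.7, -0.1, 6.6]
grip_width: 0.531
t 10.13 pos [601.1 -22.6  61.8] a -0.085 grip 45.4 F [-0.7 -0.1  6.6]
tool shift [ 0.8 -0.4  1.8] rotvec [0.002 0.    0.   ] j [-0.23  0.65  1.45  0.    1.04 -0.15]
```

```bash
python3 -m creep '[{"grip":38,"linear":[0,0,-5],"rot":[0,0,0]},{"grip":38,"linear":[0,0,-15],"rot":[0,0,0]},{"grip":38,"linear":[0,0,-20],"rot":[0,0,0]},{"grip":38,"linear":[0,0,-20],"rot":[0,0,0]},{"grip":38,"linear":[0,0,-10],"rot":[0,0,0]},{"grip":38,"linear":[0,0,0],"rot":[0,0,0]},{"grip":38,"linear":[0,0,0],"rot":[0,0,0]}]'
python3 d.py 491.9 250.6 130 -0.085
```

```text
time_s: 10.72
eef_pos: [600.3, -22.5, 130.2]
ee_rot: [-0.0, 0.737, 0.676, -0.0]
force: [0.3, -0.7, -2.6]
grip_width: 0.53
t 10.72 pos [600.3 -22.5 130.2] a -0.085 grip 45.2 F [ 0.3 -0.7 -2.6]
tool shift [ 262.9 -131.2    0.3] rotvec [-0.001 -0.    -0.   ] j [-0.23  0.57  1.39 -0.    1.19 -0.15]
```

```bash
python3 -m creep '[{"grip":38,"linear":[12,-6,0],"rot":[0,0,0]},{"grip":38,"linear":[20,-10,0],"rot":[0,0,0]},{"grip":38,"linear":[28,-14,0],"rot":[0,0,0]},{"grip":38,"linear":[30,-15,0],"rot":[0,0,0]},{"grip":38,"linear":[30,-15,0],"rot":[0,0,0]},{"grip":38,"linear":[30,-15,0],"rot":[0,0,0]},{"grip":38,"linear":[30,-15,0],"rot":[0,0,0]},{"grip":38,"linear":[30,-15,0],"rot":[0,0,0]},{"grip":38,"linear":[27,-13,0],"rot":[0,0,0]},{"grip":38,"linear":[17,-9,0],"rot":[0,0,0]},{"grip":38,"linear":[9,-4,0],"rot":[0,0,0]},{"grip":38,"linear":[0,0,0],"rot":[0,0,0]}]'
python3 -m creep '[{"grip":38,"linear":[0,0,0],"rot":[0,0,0]},{"grip":38,"linear":[0,0,20],"rot":[0,0,0]},{"grip":38,"linear":[0,0,25],"rot":[0,0,0]},{"grip":38,"linear":[0,0,17],"rot":[0,0,0]},{"grip":38,"linear":[0,0,6],"rot":[0,0,0]},{"grip":38,"linear":[0,0,0],"rot":[0,0,0]},{"grip":38,"linear":[0,0,0],"rot":[0,0,0]}]'
python3 d.py 491.9 250.6 56 -0.085
```

```text
time_s: 11.72
eef_pos: [491.0, 252.2, 129.8]
ee_rot: [-0.001, 0.736, 0.677, -0.001]
force: [0.2, 0.2, -2.7]
grip_width: 0.535
time_s: 12.3
eef_pos: [493.1, 250.0, 63.4]
ee_rot: [0.0, 0.737, 0.676, 0.0]
force: [0.1, -0.4, -2.6]
grip_width: 0.531
t 12.3 pos [493.1 250.   63.4] a -0.086 grip 45.4 F [ 0.1 -0.4 -2.6]
tool shift [ 0.5 -1.3  7.4] rotvec [ 0.001 -0.    -0.001] j [ 0.26  0.56  1.61 -0.    0.98  0.34]
```

```bash
python3 -m creep '[{"grip":38,"linear":[0,0,4],"rot":[0,0,0]},{"grip":38,"linear":[0,0,2],"rot":[0,0,0]},{"grip":38,"linear":[0,0,1.5],"rot":[0,0,0]},{"grip":38,"linear":[0,0,0],"rot":[0,0,0]},{"grip":38,"linear":[0,0,0],"rot":[0,0,0]}]'
```

```text
time_s: 12.72
eef_pos: [492.7, 250.7, 55.8]
ee_rot: [0.0, 0.736, 0.676, 0.0]
force: [-0.1, -0.9, 1.4]
grip_width: 0.532
```

```bash
python3 -m creep '[{"grip":49,"linear":[0,0,0],"rot":[0,0,0]},{"grip":54,"linear":[0,0,0],"rot":[0,0,0]},{"grip":66,"linear":[0,0,0],"rot":[0,0,0]},{"grip":85,"linear":[0,0,0],"rot":[0,0,0]},{"grip":85,"linear":[0,0,0],"rot":[0,0,0]},{"grip":85,"linear":[0,0,0],"rot":[0,0,0]},{"grip":85,"linear":[0,0,-25],"rot":[0,0,0]},{"grip":85,"linear":[0,0,-40],"rot":[0,0,0]},{"grip":85,"linear":[0,0,-40],"rot":[0,0,0]},{"grip":85,"linear":[0,0,-25],"rot":[0,0,0]}]'
python3 d.py 654.5 12 190 0.05
```

```text
time_s: 13.55
eef_pos: [493.1, 250.9, 189.3]
ee_rot: [0.001, 0.736, 0.676, 0.002]
force: [0.1, 0.1, 0.8]
grip_width: 0.994
t 13.55 pos [493.1 250.9 189.3] a -0.085 grip 84.9 F [0.1 0.1 0.8]
tool shift [-224.4  181.    -0.3] rotvec [ 0.004 -0.001 -0.135] j [ 0.26  0.41  1.48 -0.    1.25  0.34]
```

```bash
python3 -m creep '[{"grip":85,"linear":[-14,11,0],"rot":[0,0,0]},{"grip":85,"linear":[-24,19,0],"rot":[0,0,0]},{"grip":85,"linear":[-28,23,0],"rot":[0,0,0]},{"grip":85,"linear":[-28,23,0],"rot":[0,0,0]},{"grip":85,"linear":[-28,23,0],"rot":[0,0,0]},{"grip":85,"linear":[-28,23,0],"rot":[0,0,0]},{"grip":85,"linear":[-28,23,0],"rot":[0,0,0]},{"grip":85,"linear":[-25,20,0],"rot":[0,0,0]},{"grip":85,"linear":[-15,11,0],"rot":[0,0,0]},{"grip":85,"linear":[-6,5,0],"rot":[0,0,-0.07]},{"grip":85,"linear":[0,0,0],"rot":[0,0,-0.065]},{"grip":85,"linear":[0,0,0],"rot":[0,0,0]}]'
python3 -m creep '[{"grip":85,"linear":[0,0,0],"rot":[0,0,0]},{"grip":85,"linear":[0,0,0],"rot":[0,0,0]}]'
python3 d.py 654.5 12 16 0.05
python3 - <<'E'
from h import *
import pickle
p=imaging.camera_params("wrist");im,d=imaging.capture("wrist")
cv2.imwrite("pics/w2.png",im[:,:,::-1]);np.save("pics/w2d.npy",d);pickle.dump(p,open("pics/w2p.pkl","wb"))
im,d=imaging.capture("top")
cv2.imwrite("pics/t3.png",im[:,:,::-1]);crop("pics/t3c.png","pics/t3.png",120,240,130,100,5)
E
```

```text
time_s: 14.55
eef_pos: [653.8, 11.5, 184.9]
ee_rot: [-0.0, 0.689, 0.725, -0.0]
force: [-0.2, 0.2, 0.4]
grip_width: 0.997
time_s: 14.72
eef_pos: [653.6, 12.5, 185.3]
ee_rot: [-0.0, 0.69, 0.724, -0.0]
force: [0.7, 0.6, 0.1]
grip_width: 0.994
t 14.72 pos [653.6  12.5 185.3] a 0.049 grip 84.9 F [0.7 0.6 0.1]
tool shift [ -0.5   0.9 169.3] rotvec [-0.    -0.    -0.001] j [-0.16  0.64  1.13  0.    1.38 -0.21]
```

View pics/w2.png

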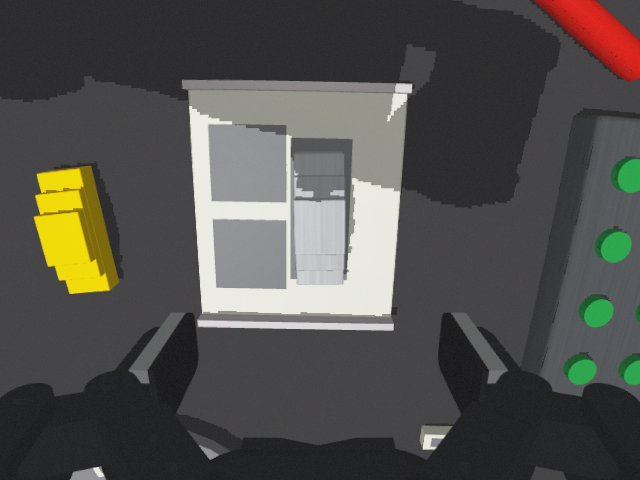

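View pics/t3c.png

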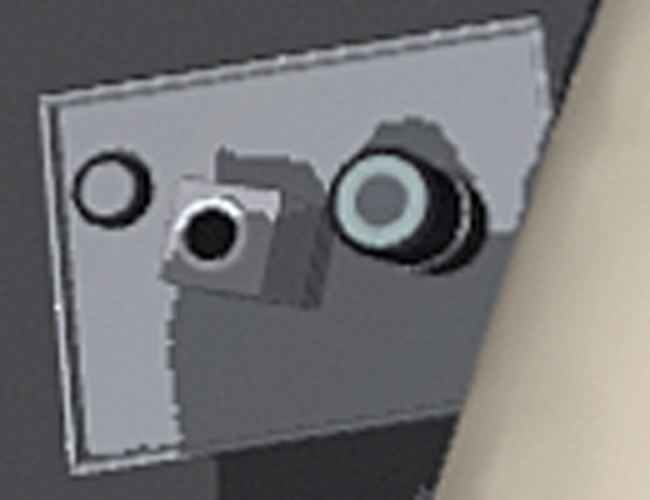

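Both stand upright in the tray. The gauge's top step spans about (296..345, 200..255) in the wrist view and is nearly aligned with the tool.

Run:
```python
from h import *
import pickle
p=pickle.load(open("pics/w2p.pkl","rb"));d=np.load("pics/w2d.npy");W=cloud(p,d)
crop("pics/w2c.png","pics/w2.png",270,120,110,180,4)
m=(W[...,2]>38)&(W[...,2]<50);m[:100]=0;m[300:]=0;m[:,:250]=0;m[:,400:]=0
P=W[m];print(m.sum(),P[:,:2].min(0),P[:,:2].max(0),P.mean(0))
(c,s,a)=cv2.minAreaRect(P[:,:2].astype(np.float32));print(c,s,a)
```

```text
2886 [635.21438104  -9.35002304] [672.97162574  42.8384937 ] [653.90722378  12.498562    43.48204302]
(653.573486328125, 17.199195861816406) (35.80278015136719, 51.981109619140625) 3.4736671447753906
```

View pics/w2c.png

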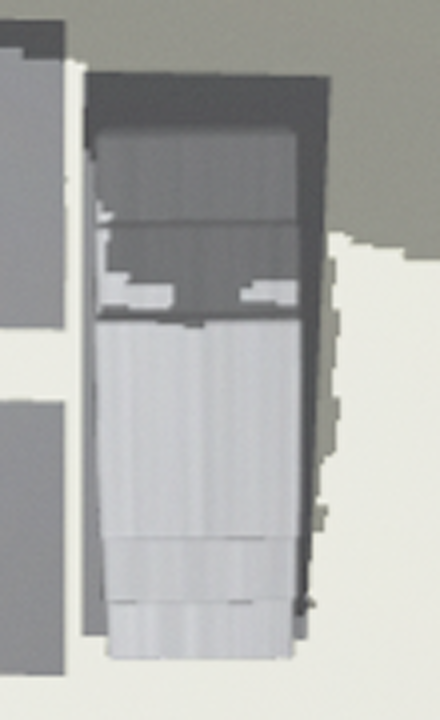

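```bash
python3 -m creep '[{"grip":85,"linear":[0,0,20],"rot":[0,0,0]},{"grip":85,"linear":[0,0,30],"rot":[0,0,0]},{"grip":85,"linear":[0,0,30],"rot":[0,0,0]},{"grip":85,"linear":[0,0,30],"rot":[0,0,0]},{"grip":85,"linear":[0,0,25],"rot":[0,0,0]},{"grip":85,"linear":[0,0,18],"rot":[0,0,0]},{"grip":85,"linear":[0,0,10],"rot":[0,0,0]},{"grip":85,"linear":[0,0,4],"rot":[0,0,0]},{"grip":85,"linear":[0,0,0],"rot":[0,0,0]},{"grip":85,"linear":[0,0,0],"rot":[0,0,0]}]'
python3 d.py 653.9 12.2 17 0.05
```

```text
time_s: 15.65
eef_pos: [654.4, 12.1, 19.6]
ee_rot: [0.001, 0.689, 0.725, 0.001]
force: [0.9, 0.7, -0.1]
grip_width: 0.994
t 15.65 pos [654.4  12.1  19.6] a 0.05 grip 84.9 F [ 0.9  0.7 -0.1]
tool shift [ 0.1 -0.5  2.6] rotvec [ 0.002  0.    -0.   ] j [-0.16  0.81  1.28 -0.    1.05 -0.21]
```

```bash
python3 -m creep '[{"grip":85,"linear":[0,0,2],"rot":[0,0,0]},{"grip":68,"linear":[0,0,0],"rot":[0,0,0]},{"grip":54,"linear":[0,0,0],"rot":[0,0,0]},{"grip":44,"linear":[0,0,0],"rot":[0,0,0]},{"grip":39,"linear":[0,0,0],"rot":[0,0,0]},{"grip":34,"linear":[0,0,0],"rot":[0,0,0]},{"grip":28,"linear":[0,0,0],"rot":[0,0,0]},{"grip":28,"linear":[0,0,0],"rot":[0,0,0]},{"grip":28,"linear":[0,0,0],"rot":[0,0,0]}]' 50
python3 d.py 653.9 12.2 17 0.05
```

```text
time_s: 16.4
eef_pos: [654.1, 12.1, 16.8]
ee_rot: [0.0, 0.689, 0.725, 0.0]
force: [0.0, -0.5, 4.2]
grip_width: 0.409
t 16.4 pos [654.1  12.1  16.8] a 0.05 grip 34.9 F [ 0.  -0.5  4.2]
tool shift [ 0.2 -0.2 -0.2] rotvec [ 0.001  0.    -0.   ] j [-0.16  0.81  1.28  0.    1.05 -0.21]
```

```bash
python3 -m creep '[{"grip":28,"linear":[0,0,-5],"rot":[0,0,0]},{"grip":28,"linear":[0,0,-15],"rot":[0,0,0]},{"grip":28,"linear":[0,0,-25],"rot":[0,0,0]},{"grip":28,"linear":[0,0,-25],"rot":[0,0,0]},{"grip":28,"linear":[0,0,-15],"rot":[0,0,-0.08]},{"grip":28,"linear":[0,0,-5],"rot":[0,0,-0.08]},{"grip":28,"linear":[0,0,0],"rot":[0,0,-0.08]},{"grip":28,"linear":[0,0,0],"rot":[0,0,-0.084]},{"grip":28,"linear":[0,0,0],"rot":[0,0,0]},{"grip":28,"linear":[0,0,0],"rot":[0,0,0]}]'
python3 d.py 507.6 -306.4 100 0.374
```

```text
time_s: 17.23
eef_pos: [653.3, 12.1, 105.7]
ee_rot: [-0.001, 0.564, 0.826, -0.0]
force: [-0.3, -0.1, -2.9]
grip_width: 0.412
t 17.23 pos [653.3  12.1 105.7] a 0.372 grip 35.2 F [-0.3 -0.1 -2.9]
tool shift [-243.9 -251.4    5.8] rotvec [-0.001 -0.001 -0.002] j [-0.16  0.7   1.22 -0.    1.22 -0.53]
```

```bash
python3 -m creep '[{"grip":28,"linear":[-10,-10,0],"rot":[0,0,0]},{"grip":28,"linear":[-18,-19,0],"rot":[0,0,0]},{"grip":28,"linear":[-24,-25,0],"rot":[0,0,0]},{"grip":28,"linear":[-24,-25,0],"rot":[0,0,0]},{"grip":28,"linear":[-24,-25,0],"rot":[0,0,0]},{"grip":28,"linear":[-24,-25,0],"rot":[0,0,0]},{"grip":28,"linear":[-24,-25,0],"rot":[0,0,0]},{"grip":28,"linear":[-24,-25,0],"rot":[0,0,0]},{"grip":28,"linear":[-24,-25,0],"rot":[0,0,0]},{"grip":28,"linear":[-24,-24,0],"rot":[0,0,0]},{"grip":28,"linear":[-16,-16,0],"rot":[0,0,0]},{"grip":28,"linear":[-8,-8,0],"rot":[0,0,0]}]'
python3 -m creep '[{"grip":28,"linear":[0,0,0],"rot":[0,0,0]},{"grip":28,"linear":[0,0,0],"rot":[0,0,0]},{"grip":28,"linear":[0,0,0],"rot":[0,0,0]}]'
python3 d.py 507.6 -306.4 34 0.374
python3 - <<'E'
from h import *
import pickle
p=imaging.camera_params("wrist");im,d=imaging.capture("wrist")
cv2.imwrite("pics/w3.png",im[:,:,::-1])
E
```

```text
time_s: 18.23
eef_pos: [506.3, -310.1, 106.2]
ee_rot: [-0.0, 0.565, 0.825, -0.0]
force: [0.2, 0.6, -2.4]
grip_width: 0.412
time_s: 18.48
eef_pos: [508.6, -306.1, 106.2]
ee_rot: [-0.0, 0.563, 0.826, 0.0]
force: [0.9, 0.1, -3.0]
grip_width: 0.408
t 18.48 pos [ 508.6 -306.1  106.2] a 0.374 grip 34.9 F [ 0.9  0.1 -3. ]
tool shift [-0.  -1.  72.2] rotvec [ 0.    -0.001  0.   ] j [-0.74  0.58  1.44  0.    1.12 -1.11]
```

View pics/w3.png

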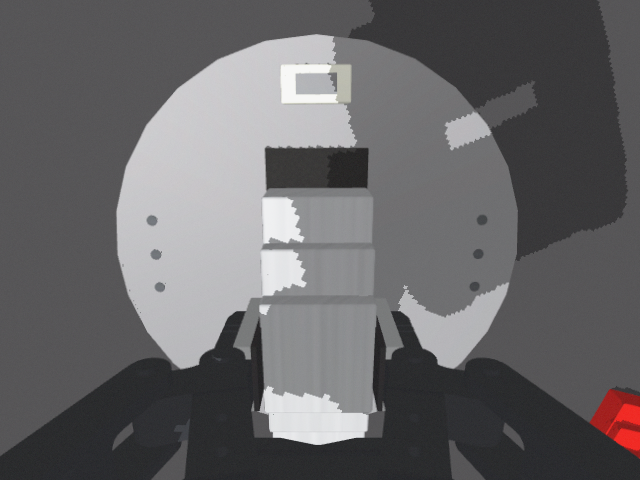

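The gauge is in line with the pad: pad columns 265–368, gauge 262–373, white sample centred above at (316,84). Lowering.

```bash
python3 -m creep '[{"grip":28,"linear":[0,-0.5,15],"rot":[0,0,0]},{"grip":28,"linear":[0,0,22],"rot":[0,0,0]},{"grip":28,"linear":[0,0,18],"rot":[0,0,0]},{"grip":28,"linear":[0,0,9],"rot":[0,0,0]},{"grip":28,"linear":[0,0,3],"rot":[0,0,0]},{"grip":28,"linear":[0,0,0],"rot":[0,0,0]},{"grip":28,"linear":[0,0,0],"rot":[0,0,0]}]'
python3 d.py 507.6 -306.4 34 0.374
```

```text
time_s: 19.12
eef_pos: [508.5, -307.4, 40.3]
ee_rot: [0.001, 0.563, 0.826, -0.0]
force: [0.5, -0.8, -1.4]
grip_width: 0.408
t 19.12 pos [ 508.5 -307.4   40.3] a 0.374 grip 34.9 F [ 0.5 -0.8 -1.4]
tool shift [ 1.2 -0.5  6.3] rotvec [0.001 0.001 0.   ] j [-0.74  0.67  1.49  0.    0.99 -1.12]
```

```bash
python3 -m creep '[{"grip":28,"linear":[0.8,-0.5,3],"rot":[0,0,0]},{"grip":28,"linear":[0,0,1.5],"rot":[0,0,0]},{"grip":28,"linear":[0,0,1],"rot":[0,0,0]},{"grip":28,"linear":[0,0,0],"rot":[0,0,0]},{"grip":28,"linear":[0,0,0],"rot":[0,0,0]}]'
python3 d.py 507.6 -306.4 34 0.374
```

```text
time_s: 19.53
eef_pos: [507.1, -306.8, 33.9]
ee_rot: [0.0, 0.563, 0.826, -0.0]
force: [-0.2, -0.4, -1.9]
grip_width: 0.41
t 19.53 pos [ 507.1 -306.8   33.9] a 0.374 grip 35.0 F [-0.2 -0.4 -1.9]
tool shift [ 0.2  0.6 -0.1] rotvec [ 0.  0. -0.] j [-0.74  0.67  1.49 -0.    0.98 -1.12]
```

```bash
python3 -m creep '[{"grip":28,"linear":[0,0,0.8],"rot":[0,0,0]},{"grip":28,"linear":[0,0,0],"rot":[0,0,0]},{"grip":28,"linear":[0,0,0],"rot":[0,0,0]}]'
```

```text
time_s: 19.78
eef_pos: [507.2, -306.8, 33.8]
ee_rot: [0.0, 0.563, 0.826, -0.0]
force: [-2.6, 3.4, 7.1]
grip_width: 0.413
```

```bash
python3 -m creep '[{"grip":38,"linear":[0,0,0],"rot":[0,0,0]},{"grip":44,"linear":[0,0,0],"rot":[0,0,0]},{"grip":60,"linear":[0,0,0],"rot":[0,0,0]},{"grip":75,"linear":[0,0,0],"rot":[0,0,0]},{"grip":75,"linear":[0,0,0],"rot":[0,0,0]},{"grip":75,"linear":[0,0,0],"rot":[0,0,0]},{"grip":75,"linear":[0,0,-20],"rot":[0,0,0]},{"grip":85,"linear":[0,0,-35],"rot":[0,0,0]},{"grip":85,"linear":[0,0,-40],"rot":[0,0,0]},{"grip":85,"linear":[0,0,-40],"rot":[0,0,0]},{"grip":85,"linear":[0,0,-25],"rot":[0,0,0]},{"grip":85,"linear":[0,0,0],"rot":[0,0,0]}]'
python3 -m creep '[{"grip":85,"linear":[0,0,0],"rot":[0,0,0]},{"grip":85,"linear":[0,0,0],"rot":[0,0,0]}]'
python3 d.py 493 250.6 190 -0.085
python3 - <<'E'
from h import *
import pickle
p=imaging.camera_params("wrist");im,d=imaging.capture("wrist")
cv2.imwrite("pics/w4.png",im[:,:,::-1]);np.save("pics/w4d.npy",d);pickle.dump(p,open("pics/w4p.pkl","wb"))
E
```

```text
time_s: 20.78
eef_pos: [508.7, -308.1, 199.2]
ee_rot: [0.005, 0.563, 0.826, -0.001]
force: [0.5, -0.3, 0.9]
grip_width: 1.0
time_s: 20.95
eef_pos: [506.7, -306.4, 191.7]
ee_rot: [-0.001, 0.563, 0.826, 0.0]
force: [0.4, -0.2, -0.2]
grip_width: 0.994
t 20.95 pos [ 506.7 -306.4  191.7] a 0.374 grip 84.9 F [ 0.4 -0.2 -0.2]
tool shift [523.5 190.7   2.5] rotvec [-0.001 -0.002  0.459] j [-0.74  0.49  1.34 -0.    1.31 -1.12]
```

View pics/w4.png

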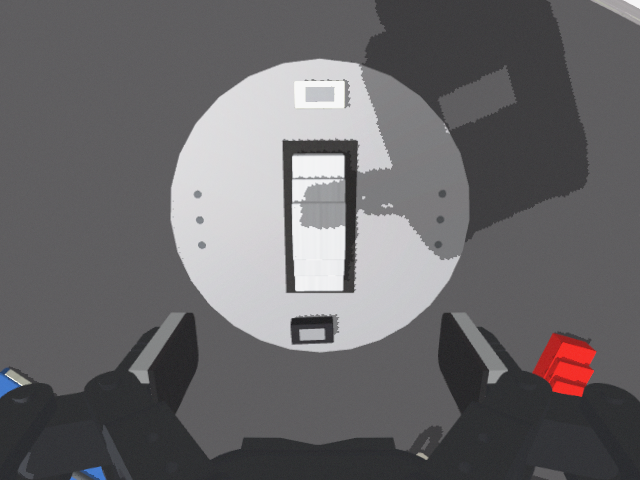

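Run:
```python
from h import *
import pickle
p=pickle.load(open("pics/w4p.pkl","rb"))
g=[atz(p,q,45)[:2] for q in [(292,153),(345,153),(344,291),(295,291)]]
k=[atz(p,q,27)[:2] for q in [(283,141),(357,141),(354,292),(286,292)]]
print(np.round(g,1),np.mean(g,0));print(np.round(k,1),np.mean(k,0))
```

```text
[[ 471.7 -266.2]
 [ 505.2 -253. ]
 [ 543.3 -346.9]
 [ 509.2 -360.3]] [ 507.33946252 -306.57849663]
[[ 462.2 -262.3]
 [ 511.5 -242.9]
 [ 555.  -351.5]
 [ 504.7 -371.3]] [ 508.34989667 -307.00227972]
```

The gauge is within about 1 mm of the pad centre. Now back for the lens.

```bash
python3 -m creep '[{"grip":85,"linear":[0,0,0],"rot":[0,0,0.115]},{"grip":85,"linear":[0,0,0],"rot":[0,0,0.115]},{"grip":85,"linear":[0,0,0],"rot":[0,0,0.115]},{"grip":85,"linear":[0,0,0],"rot":[0,0,0.114]},{"grip":85,"linear":[18,-2,0],"rot":[0,0,0]},{"grip":85,"linear":[30,-3,0],"rot":[0,0,0]},{"grip":85,"linear":[36,-4,0],"rot":[0,0,0]},{"grip":85,"linear":[36,-4,0],"rot":[0,0,0]},{"grip":85,"linear":[36,-4,0],"rot":[0,0,0]},{"grip":85,"linear":[36,-4,0],"rot":[0,0,0]},{"grip":85,"linear":[36,-4,0],"rot":[0,0,0]},{"grip":85,"linear":[36,-4,0],"rot":[0,0,0]}]'
python3 d.py 493 250.6 190 -0.085
```

```text
time_s: 22.0
eef_pos: [499.7, -39.4, 191.6]
ee_rot: [-0.001, 0.737, 0.676, -0.001]
force: [1.4, -0.1, -0.7]
grip_width: 0.993
t 22.0 pos [499.7 -39.4 191.6] a -0.085 grip 84.8 F [ 1.4 -0.1 -0.7]
tool shift [288.4 -31.4   1.9] rotvec [-0.003 -0.001 -0.   ] j [-0.31  0.3   1.63  0.    1.22 -0.23]
```

```bash
python3 -m creep '[{"grip":85,"linear":[36,-4,0],"rot":[0,0,0]},{"grip":85,"linear":[36,-4,0],"rot":[0,0,0]},{"grip":85,"linear":[36,-4,0],"rot":[0,0,0]},{"grip":85,"linear":[36,-4,0],"rot":[0,0,0]},{"grip":85,"linear":[36,-4,0],"rot":[0,0,0]},{"grip":85,"linear":[34,-4,0],"rot":[0,0,0]},{"grip":85,"linear":[30,-3,0],"rot":[0,0,0]},{"grip":85,"linear":[22,-2,0],"rot":[0,0,0]},{"grip":85,"linear":[12,-1,0],"rot":[0,0,0]},{"grip":85,"linear":[0,0,0],"rot":[0,0,0]},{"grip":85,"linear":[0,0,0],"rot":[0,0,0]},{"grip":85,"linear":[0,0,0],"rot":[0,0,0]}]'
python3 d.py 493 250.6 190 -0.085
python3 - <<'E'
from h import *
im,d=imaging.capture("wrist")
cv2.imwrite("pics/w5.png",im[:,:,::-1])
E
```

```text
time_s: 23.0
eef_pos: [494.4, 237.2, 192.5]
ee_rot: [-0.0, 0.737, 0.676, -0.001]
force: [1.1, 0.1, 0.1]
grip_width: 0.992
t 23.0 pos [494.4 237.2 192.5] a -0.086 grip 84.8 F [1.1 0.1 0.1]
tool shift [13.3 -2.5  2.5] rotvec [-0.001  0.001 -0.001] j [ 0.23  0.4   1.48 -0.    1.26  0.32]
```

View pics/w5.png

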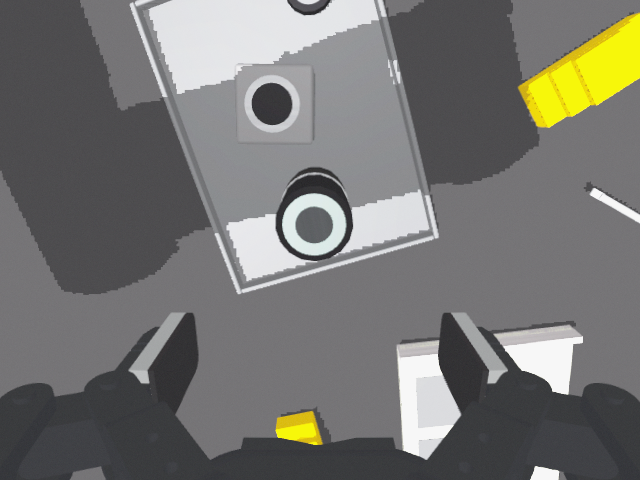

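Lens at (314,224) and camera at (272,104), both standing. Moving onto the lens.

```bash
python3 -m creep '[{"grip":85,"linear":[7,-1,0],"rot":[0,0,0]},{"grip":85,"linear":[6.4,-1.2,10],"rot":[0,0,0]},{"grip":85,"linear":[0,0,25],"rot":[0,0,0]},{"grip":85,"linear":[0,0,20],"rot":[0,0,0]},{"grip":85,"linear":[0,0,8],"rot":[0,0,0]},{"grip":85,"linear":[0,0,0],"rot":[0,0,0]},{"grip":85,"linear":[0,0,0],"rot":[0,0,0]}]'
python3 d.py 492.7 250.7 56 -0.085
```

```text
time_s: 23.63
eef_pos: [493.5, 252.0, 130.3]
ee_rot: [0.0, 0.737, 0.676, 0.0]
force: [0.3, 0.6, 1.0]
grip_width: 0.996
t 23.63 pos [493.5 252.  130.3] a -0.085 grip 85.0 F [0.3 0.6 1. ]
tool shift [-1.4 -0.7 74.3] rotvec [ 0. -0. -0.] j [0.26 0.47 1.54 0.   1.13 0.35]
```

```bash
python3 -m creep '[{"grip":85,"linear":[-0.8,-0.5,20],"rot":[0,0,0]},{"grip":85,"linear":[0,0,25],"rot":[0,0,0]},{"grip":85,"linear":[0,0,18],"rot":[0,0,0]},{"grip":85,"linear":[0,0,9.5],"rot":[0,0,0]},{"grip":85,"linear":[0,0,0],"rot":[0,0,0]},{"grip":70,"linear":[0,0,0],"rot":[0,0,0]},{"grip":58,"linear":[0,0,0],"rot":[0,0,0]},{"grip":51,"linear":[0,0,0],"rot":[0,0,0]},{"grip":48,"linear":[0,0,0],"rot":[0,0,0]},{"grip":44,"linear":[0,0,0],"rot":[0,0,0]},{"grip":38,"linear":[0,0,0],"rot":[0,0,0]},{"grip":38,"linear":[0,0,0],"rot":[0,0,0]}]' 35
python3 d.py 492.7 250.7 56 -0.085
```

```text
time_s: 24.63
eef_pos: [493.2, 251.3, 58.5]
ee_rot: [0.0, 0.736, 0.676, 0.001]
force: [-0.6, 0.0, 5.8]
grip_width: 0.534
t 24.63 pos [493.2 251.3  58.5] a -0.085 grip 45.6 F [-0.6  0.   5.8]
tool shift [-0.6 -0.4  2.5] rotvec [ 0.002 -0.001  0.   ] j [0.26 0.57 1.61 0.   0.97 0.34]
```

```bash
python3 -m creep '[{"grip":38,"linear":[0,0,-5],"rot":[0,0,0]},{"grip":38,"linear":[0,0,-15],"rot":[0,0,0]},{"grip":38,"linear":[0,0,-25],"rot":[0,0,0]},{"grip":38,"linear":[0,0,-25],"rot":[0,0,0]},{"grip":38,"linear":[0,0,-10],"rot":[0,0,0]},{"grip":38,"linear":[0,0,0],"rot":[0,0,0]},{"grip":38,"linear":[0,0,0],"rot":[0,0,0]}]'
python3 d.py 601 -22 135 -0.085
```

```text
time_s: 25.22
eef_pos: [492.4, 251.0, 136.8]
ee_rot: [-0.0, 0.737, 0.676, -0.0]
force: [0.0, -0.3, -2.9]
grip_width: 0.528
t 25.22 pos [492.4 251.  136.8] a -0.085 grip 45.1 F [ 0.  -0.3 -2.9]
tool shift [-262.8  131.4    1.8] rotvec [-0.001  0.    -0.   ] j [0.26 0.46 1.54 0.   1.14 0.34]
```

```bash
python3 -m creep '[{"grip":38,"linear":[-12,6,0],"rot":[0,0,0]},{"grip":38,"linear":[-20,10,0],"rot":[0,0,0]},{"grip":38,"linear":[-28,14,0],"rot":[0,0,0]},{"grip":38,"linear":[-30,15,0],"rot":[0,0,0]},{"grip":38,"linear":[-30,15,0],"rot":[0,0,0]},{"grip":38,"linear":[-30,15,0],"rot":[0,0,0]},{"grip":38,"linear":[-30,15,0],"rot":[0,0,0]},{"grip":38,"linear":[-30,15,0],"rot":[0,0,0]},{"grip":38,"linear":[-27,13.4,0],"rot":[0,0,0]},{"grip":38,"linear":[-17,9,0],"rot":[0,0,0]},{"grip":38,"linear":[-9,4,0],"rot":[0,0,0]},{"grip":38,"linear":[0,0,0],"rot":[0,0,0]}]'
python3 -m creep '[{"grip":38,"linear":[0,0,0],"rot":[0,0,0]},{"grip":38,"linear":[0,0,0],"rot":[0,0,0]}]'
python3 d.py 601 -22 64.5 -0.085
```

```text
time_s: 26.22
eef_pos: [601.1, -24.2, 135.9]
ee_rot: [-0.001, 0.737, 0.676, -0.001]
force: [0.4, -0.2, -2.0]
grip_width: 0.532
time_s: 26.38
eef_pos: [600.7, -20.9, 137.0]
ee_rot: [-0.001, 0.736, 0.677, -0.0]
force: [-0.0, 0.2, -1.5]
grip_width: 0.526
t 26.38 pos [600.7 -20.9 137. ] a -0.084 grip 44.9 F [-0.   0.2 -1.5]
tool shift [-1.1  0.5 72.5] rotvec [-0.001 -0.     0.001] j [-0.23  0.56  1.38  0.    1.2  -0.15]
```

```bash
python3 -m creep '[{"grip":38,"linear":[-0.5,0,15],"rot":[0,0,0]},{"grip":38,"linear":[0,0,22],"rot":[0,0,0]},{"grip":38,"linear":[0,0,18],"rot":[0,0,0]},{"grip":38,"linear":[0,0,9],"rot":[0,0,0]},{"grip":38,"linear":[0,0,3],"rot":[0,0,0]},{"grip":38,"linear":[0,0,0],"rot":[0,0,0]},{"grip":38,"linear":[0,0,0],"rot":[0,0,0]}]'
python3 d.py 601 -22 64.5 -0.085
```

```text
time_s: 26.97
eef_pos: [601.7, -22.3, 71.5]
ee_rot: [0.001, 0.736, 0.677, 0.0]
force: [0.4, 0.6, -1.9]
grip_width: 0.532
t 26.97 pos [601.7 -22.3  71.5] a -0.084 grip 45.4 F [ 0.4  0.6 -1.9]
tool shift [ 0.3 -0.8  7. ] rotvec [0.002 0.    0.001] j [-0.23  0.64  1.44  0.    1.06 -0.15]
```

```bash
python3 -m creep '[{"grip":38,"linear":[0,-0.5,3],"rot":[0,0,0]},{"grip":38,"linear":[0,0,2],"rot":[0,0,0]},{"grip":38,"linear":[0,0,1],"rot":[0,0,0]},{"grip":38,"linear":[0,0,0],"rot":[0,0,0]},{"grip":38,"linear":[0,0,0],"rot":[0,0,0]}]'
```

```text
time_s: 27.38
eef_pos: [600.8, -22.6, 64.6]
ee_rot: [0.0, 0.737, 0.676, 0.0]
force: [-0.6, 0.8, -2.6]
grip_width: 0.528
```

```bash
python3 -m creep '[{"grip":38,"linear":[0,0,1],"rot":[0,0,0]},{"grip":38,"linear":[0,0,0],"rot":[0,0,0]},{"grip":38,"linear":[0,0,0],"rot":[0,0,0]}]'
```

```text
time_s: 27.63
eef_pos: [600.8, -22.6, 64.6]
ee_rot: [0.0, 0.736, 0.676, 0.0]
force: [-3.7, 0.3, 6.3]
grip_width: 0.535
```

Seated. Releasing and lifting.

```bash
python3 -m creep '[{"grip":49,"linear":[0,0,0],"rot":[0,0,0]},{"grip":54,"linear":[0,0,0],"rot":[0,0,0]},{"grip":66,"linear":[0,0,0],"rot":[0,0,0]},{"grip":85,"linear":[0,0,0],"rot":[0,0,0]},{"grip":85,"linear":[0,0,0],"rot":[0,0,0]},{"grip":85,"linear":[0,0,0],"rot":[0,0,0]},{"grip":85,"linear":[0,0,-25],"rot":[0,0,0]},{"grip":85,"linear":[0,0,-40],"rot":[0,0,0]},{"grip":85,"linear":[0,0,-40],"rot":[0,0,0]},{"grip":85,"linear":[0,0,-20],"rot":[0,0,0]},{"grip":85,"linear":[0,0,0],"rot":[0,0,0]}]'
python3 d.py 476.4 319.4 190 -0.085
```

```text
time_s: 28.55
eef_pos: [602.6, -22.9, 193.9]
ee_rot: [0.004, 0.736, 0.676, 0.003]
force: [0.8, -0.5, -0.1]
grip_width: 0.999
t 28.55 pos [602.6 -22.9 193.9] a -0.085 grip 85.3 F [ 0.8 -0.5 -0.1]
tool shift [ 330.4 -154.8    2.1] rotvec [0.009 0.001 0.   ] j [-0.23  0.51  1.31  0.    1.31 -0.15]
```

```bash
python3 -m creep '[{"grip":85,"linear":[18,-8,0],"rot":[0,0,0]},{"grip":85,"linear":[30,-14,0],"rot":[0,0,0]},{"grip":85,"linear":[34,-16,0],"rot":[0,0,0]},{"grip":85,"linear":[34,-16,0],"rot":[0,0,0]},{"grip":85,"linear":[34,-16,0],"rot":[0,0,0]},{"grip":85,"linear":[34,-16,0],"rot":[0,0,0]},{"grip":85,"linear":[34,-16,0],"rot":[0,0,0]},{"grip":85,"linear":[34,-16,0],"rot":[0,0,0]},{"grip":85,"linear":[34,-16,0],"rot":[0,0,0]},{"grip":85,"linear":[28,-13,0],"rot":[0,0,0]},{"grip":85,"linear":[16,-7,0],"rot":[0,0,0]},{"grip":85,"linear":[0,0,0],"rot":[0,0,0]}]'
python3 -m creep '[{"grip":85,"linear":[0,0,0],"rot":[0,0,0]},{"grip":85,"linear":[0,0,0],"rot":[0,0,0]}]'
python3 d.py 476.4 319.4 56 -0.085
python3 - <<'E'
from h import *
import pickle
p=imaging.camera_params("wrist");im,d=imaging.capture("wrist")
cv2.imwrite("pics/w6.png",im[:,:,::-1])
E
```

```text
time_s: 29.55
eef_pos: [473.5, 322.1, 187.5]
ee_rot: [-0.001, 0.735, 0.678, -0.001]
force: [0.0, -0.1, -0.5]
grip_width: 0.989
time_s: 29.72
eef_pos: [475.5, 318.5, 187.9]
ee_rot: [-0.0, 0.737, 0.676, -0.0]
force: [0.2, -0.3, 0.2]
grip_width: 0.995
t 29.72 pos [475.5 318.5 187.9] a -0.086 grip 85.0 F [ 0.2 -0.3  0.2]
tool shift [  1.    0.9 131.9] rotvec [-0.001  0.001 -0.001] j [ 0.39  0.45  1.41 -0.    1.28  0.47]
```

View pics/w6.png

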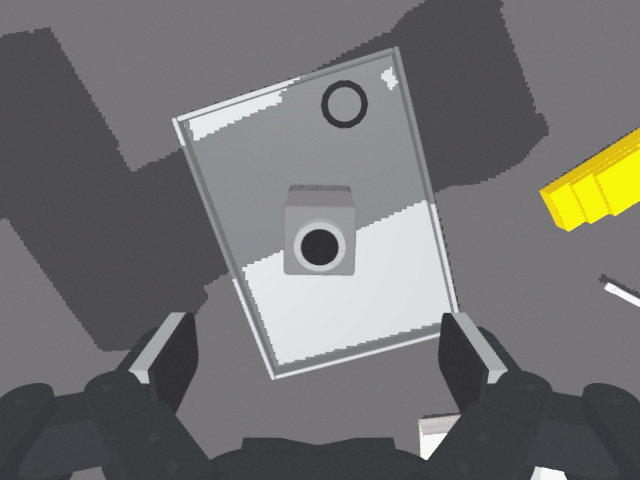

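The camera is centred at (320,247) and square to the tool. Descending and gripping.

```bash
python3 -m creep '[{"grip":85,"linear":[0.8,0.5,15],"rot":[0,0,0]},{"grip":85,"linear":[0,0,30],"rot":[0,0,0]},{"grip":85,"linear":[0,0,35],"rot":[0,0,0]},{"grip":85,"linear":[0,0,25],"rot":[0,0,0]},{"grip":85,"linear":[0,0,15],"rot":[0,0,0]},{"grip":85,"linear":[0,0,6],"rot":[0,0,0]},{"grip":85,"linear":[0,0,0],"rot":[0,0,0]},{"grip":85,"linear":[0,0,0],"rot":[0,0,0]}]'
python3 d.py 476.4 319.4 56 -0.085
python3 -m creep '[{"grip":70,"linear":[0,0,2],"rot":[0,0,0]},{"grip":58,"linear":[0,0,0],"rot":[0,0,0]},{"grip":50,"linear":[0,0,0],"rot":[0,0,0]},{"grip":46,"linear":[0,0,0],"rot":[0,0,0]},{"grip":42,"linear":[0,0,0],"rot":[0,0,0]},{"grip":36,"linear":[0,0,0],"rot":[0,0,0]},{"grip":36,"linear":[0,0,0],"rot":[0,0,0]},{"grip":36,"linear":[0,0,0],"rot":[0,0,0]}]' 35
python3 d.py 476.4 319.4 56 -0.085
```

```text
time_s: 30.43
eef_pos: [476.6, 319.7, 63.3]
ee_rot: [0.0, 0.737, 0.676, 0.001]
force: [-0.4, 0.9, 1.0]
grip_width: 0.996
t 30.43 pos [476.6 319.7  63.3] a -0.086 grip 85.0 F [-0.4  0.9  1. ]
tool shift [-0.3 -0.2  7.3] rotvec [ 0.001 -0.001 -0.001] j [0.39 0.6  1.54 0.   1.01 0.47]
time_s: 31.1
eef_pos: [476.2, 320.2, 61.2]
ee_rot: [0.0, 0.736, 0.676, 0.001]
force: [-0.4, -0.5, 5.8]
grip_width: 0.507
t 31.1 pos [476.2 320.2  61.2] a -0.085 grip 43.3 F [-0.4 -0.5  5.8]
tool shift [-0.8  0.2  5.2] rotvec [ 0.001 -0.     0.   ] j [ 0.39  0.6   1.54 -0.    1.    0.47]
```

```bash
python3 -m creep '[{"grip":36,"linear":[0,0,-5],"rot":[0,0,0]},{"grip":36,"linear":[0,0,-15],"rot":[0,0,0]},{"grip":36,"linear":[0,0,-25],"rot":[0,0,0]},{"grip":36,"linear":[0,0,-25],"rot":[0,0,0]},{"grip":36,"linear":[0,0,-7],"rot":[0,0,0]},{"grip":36,"linear":[0,0,0],"rot":[0,0,0]},{"grip":36,"linear":[0,0,0],"rot":[0,0,0]}]'
python3 d.py 598 49.7 135 -0.085
```

```text
time_s: 31.68
eef_pos: [475.3, 319.9, 136.3]
ee_rot: [-0.0, 0.737, 0.676, -0.001]
force: [-0.1, 0.1, -3.8]
grip_width: 0.508
t 31.68 pos [475.3 319.9 136.3] a -0.085 grip 43.4 F [-0.1  0.1 -3.8]
tool shift [-258.8  145.2    1.2] rotvec [-0.002  0.001  0.   ] j [ 0.39  0.5   1.48 -0.    1.16  0.47]
```

```bash
python3 -m creep '[{"grip":36,"linear":[-12,7,0],"rot":[0,0,0]},{"grip":36,"linear":[-20,11,0],"rot":[0,0,0]},{"grip":36,"linear":[-28,15,0],"rot":[0,0,0]},{"grip":36,"linear":[-30,17,0],"rot":[0,0,0]},{"grip":36,"linear":[-30,17,0],"rot":[0,0,0]},{"grip":36,"linear":[-30,17,0],"rot":[0,0,0]},{"grip":36,"linear":[-30,17,0],"rot":[0,0,0]},{"grip":36,"linear":[-30,17,0],"rot":[0,0,0]},{"grip":36,"linear":[-24,13,0],"rot":[0,0,0]},{"grip":36,"linear":[-16,9,0],"rot":[0,0,0]},{"grip":36,"linear":[-9,5,0],"rot":[0,0,0]},{"grip":36,"linear":[0,0,0],"rot":[0,0,0]}]'
python3 -m creep '[{"grip":36,"linear":[0,0,0],"rot":[0,0,0]},{"grip":36,"linear":[0,0,0],"rot":[0,0,0]}]'
python3 d.py 598 49.7 67.3 -0.085
```

```text
time_s: 32.68
eef_pos: [598.4, 47.5, 136.0]
ee_rot: [-0.001, 0.737, 0.675, -0.001]
force: [0.5, 0.7, -3.3]
grip_width: 0.506
time_s: 32.85
eef_pos: [597.7, 50.8, 137.0]
ee_rot: [-0.001, 0.736, 0.677, -0.0]
force: [0.8, -0.2, -3.3]
grip_width: 0.511
t 32.85 pos [597.7  50.8 137. ] a -0.084 grip 43.7 F [ 0.8 -0.2 -3.3]
tool shift [-1.1  0.4 69.7] rotvec [-0.001 -0.     0.001] j [-0.11  0.56  1.38  0.    1.2  -0.03]
```

```bash
python3 -m creep '[{"grip":36,"linear":[-0.5,0,15],"rot":[0,0,0]},{"grip":36,"linear":[0,0,22],"rot":[0,0,0]},{"grip":36,"linear":[0,0,17],"rot":[0,0,0]},{"grip":36,"linear":[0,0,7],"rot":[0,0,0]},{"grip":36,"linear":[0,0,3],"rot":[0,0,0]},{"grip":36,"linear":[0,0,0],"rot":[0,0,0]},{"grip":36,"linear":[0,0,0],"rot":[0,0,0]}]'
python3 d.py 598 49.7 67.3 -0.085
```

```text
time_s: 33.43
eef_pos: [598.8, 49.6, 74.5]
ee_rot: [0.001, 0.736, 0.677, 0.001]
force: [0.2, -0.4, -3.2]
grip_width: 0.511
t 33.43 pos [598.8  49.6  74.5] a -0.084 grip 43.7 F [ 0.2 -0.4 -3.2]
tool shift [ 0.1 -0.8  7.2] rotvec [0.002 0.    0.001] j [-0.11  0.63  1.44  0.    1.07 -0.03]
```

```bash
python3 -m creep '[{"grip":36,"linear":[0,-0.5,3],"rot":[0,0,0]},{"grip":36,"linear":[0,0,2],"rot":[0,0,0]},{"grip":36,"linear":[0,0,1.5],"rot":[0,0,0]},{"grip":36,"linear":[0,0,0],"rot":[0,0,0]},{"grip":36,"linear":[0,0,0],"rot":[0,0,0]}]'
```

```text
time_s: 33.85
eef_pos: [597.9, 49.2, 67.2]
ee_rot: [0.0, 0.737, 0.676, 0.0]
force: [0.2, 0.5, -1.7]
grip_width: 0.511
```

```bash
python3 -m creep '[{"grip":36,"linear":[0,0,0.8],"rot":[0,0,0]},{"grip":36,"linear":[0,0,0],"rot":[0,0,0]},{"grip":36,"linear":[0,0,0],"rot":[0,0,0]}]'
```

```text
time_s: 34.1
eef_pos: [598.0, 49.2, 67.1]
ee_rot: [0.0, 0.736, 0.676, 0.0]
force: [-2.1, -0.2, 5.1]
grip_width: 0.511
```

```bash
python3 -m creep '[{"grip":47,"linear":[0,0,0],"rot":[0,0,0]},{"grip":52,"linear":[0,0,0],"rot":[0,0,0]},{"grip":65,"linear":[0,0,0],"rot":[0,0,0]},{"grip":85,"linear":[0,0,0],"rot":[0,0,0]},{"grip":85,"linear":[0,0,0],"rot":[0,0,0]},{"grip":85,"linear":[0,0,0],"rot":[0,0,0]},{"grip":85,"linear":[0,0,-25],"rot":[0,0,0]},{"grip":85,"linear":[0,0,-40],"rot":[0,0,0]},{"grip":85,"linear":[0,0,-40],"rot":[0,0,0]},{"grip":85,"linear":[0,0,-25],"rot":[0,0,0]},{"grip":85,"linear":[0,0,0],"rot":[0,0,0]},{"grip":85,"linear":[0,0,0],"rot":[0,0,0]}]'
python3 -m creep '[{"grip":85,"linear":[20,-20,0],"rot":[0,0,0]},{"grip":85,"linear":[30,-30,0],"rot":[0,0,0]},{"grip":85,"linear":[30,-30,0],"rot":[0,0,0]},{"grip":85,"linear":[30,-30,0],"rot":[0,0,0]},{"grip":85,"linear":[30,-30,0],"rot":[0,0,0]},{"grip":85,"linear":[15,-15,0],"rot":[0,0,0]},{"grip":85,"linear":[0,0,0],"rot":[0,0,0]},{"grip":85,"linear":[0,0,0],"rot":[0,0,0]},{"grip":85,"linear":[0,0,0],"rot":[0,0,0]}]'
python3 - <<'E'
from h import *
im,d=imaging.capture("top")
cv2.imwrite("pics/t9.png",im[:,:,::-1]);crop("pics/t9c.png","pics/t9.png",265,185,100,85,7)
E
```

```text
time_s: 35.1
eef_pos: [598.3, 49.2, 197.4]
ee_rot: [0.001, 0.737, 0.676, 0.001]
force: [0.1, 0.1, -1.2]
grip_width: 0.992
time_s: 35.85
eef_pos: [458.6, 214.1, 195.3]
ee_rot: [-0.0, 0.737, 0.676, -0.001]
force: [0.9, -0.4, 0.0]
grip_width: 0.995
```

View pics/t9.png

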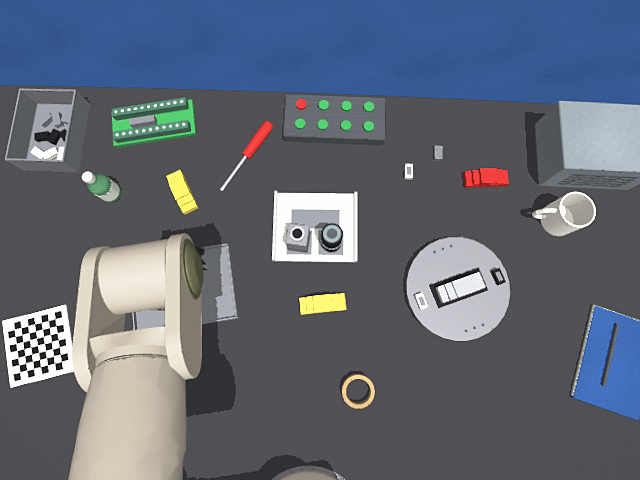

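View pics/t9c.png

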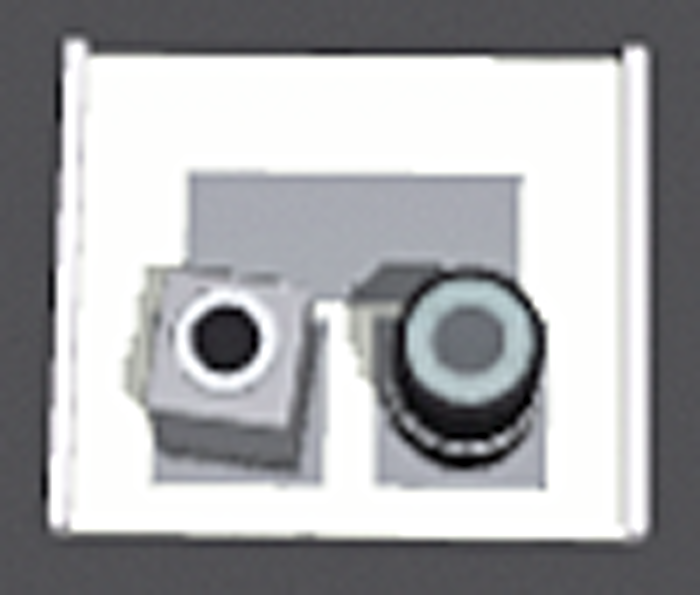

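The mount centre, scaled to the first crop, is at (257,387) against (256,388) before. The lens is at (535,386) against (532,385), so both are back within about 1 mm. The gauge is centred on the pad at (460,287), and the samples are in place. Handing in.

```bash
python3 -c "
from rig import ctrl
print(ctrl.finish_job())"
```

```text
the job is handed in; nothing more can be done
None
```

I did the whole job in the order you set and handed it in at about 36 s on the robot's clock; the hand-in gives no verdict. I stood the camera and the lens in the side tray, laid the gauge on the disc's pad, then stood the lens and the camera back in the holder.

- **Gauge:** the wrist picture taken right after I let it go put it steps up, about 1 mm from the pad's centre. It was in line with the pad, and the last top view shows it there still.
- **Camera and lens:** in the last top view both stand upright on their seats. Compared with the first picture, each is back within about 1 mm.
- **Samples and cap:** the samples have not visibly moved in the last top view. The arm hid the cap there; in a wrist picture taken just before the last pick from the tray it lay near its edge of the tray, as it had at the start.
- **Robot:** the gripper is open, about 195 mm above the table and touching nothing.

No check failed, and no two measurements of the same thing differed by more than about 4 mm. The largest gap was in the gauge's position behind the camera and lens. I settled it with a closer wrist picture before gripping.

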